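# Rebuild the dehumidifier's filter pack in its door

### The job

The dehumidifier's filters have been cleaned: stack them back into its filter door, which lies inner face up on the shelf, mesh screen first against the grille, then the black honeycomb carbon panel, then the white pleated filter, and last the retaining frame with its pull grip upwards. Each must lie flat and fully home between the door's corner guides. Leave the storage box, clip, coaster and tumbler where they are.

Things in the scene. Friction and masses are not known exactly. Their poses are not given: they have to be found in the camera images.
- filter_door: cream plastic filter door lying inner face up, fixed; 190 (its x) x 104 mm (y), origin under its centre, z up. Slatted grille floor 8 mm above the origin. Two end walls with 14 mm returns at the corners form the corner guides, 67 mm high, flared at the top; 140 (x) x 64 mm (y) inside. Between the returns the long sides are open for fingers. Hinge lugs 20 mm high on the -y edge at x = +-72 mm
- mesh_screen: mesh pre-filter: flat light grey plastic frame with a fine black wire mesh and one cross rib, 130 mm (its x) by 54 mm (its y) by 10 mm thick, lying flat on the shelf; origin under its centre, z up, about 45 g. Same either way round. Take it across its 54 mm width. In the finished pack its origin is 8 mm above the door's
- carbon_panel: carbon filter: black panel of hexagonal honeycomb cells in a thin frame, 130 mm (x) by 54 mm (y) by 14 mm thick, lying flat; origin under its centre, z up, about 110 g. Same either way round. Take it across its 54 mm width. In the finished pack its origin is 18 mm above the door's
- pleated_filter: pleated paper filter: off-white framed panel with zigzag pleats running across it, the thickest, 130 mm (x) by 54 mm (y) by 22 mm thick, lying flat; origin under its centre, z up, about 90 g. Same either way round. Take it across its 54 mm width. In the finished pack its origin is 32 mm above the door's
- retaining_frame: retaining frame: cream plastic open frame with three bars and an upright pull grip in the middle, 130 mm (x) by 54 mm (y), frame 8 mm thick; origin under its centre, z up, about 60 g. The grip is a bar 60 mm long (along x), 14 mm wide (along y), its top 32 mm above the origin; take it across its 14 mm width. Same either way round. In the finished pack its origin is 54 mm above the door's
- storage_box: bystander: teal plastic storage box with its sliding lid shut, 180 mm (x) by 110 mm (y) by 74 mm high, about 850 g, loose; origin under its centre
- coaster: bystander: round grey hard silicone coaster, 100 mm across, 7 mm thick, loose; origin under its centre; the tumbler stands on it
- tumbler: bystander: clear glass tumbler standing on the coaster, 72 mm across at the rim, 105 mm tall, loose; origin under its centre, 6 mm above the shelf
- spring_clip: bystander: chrome spring clip lying on the shelf, 65 mm (x) by 34 mm (y) by 17 mm high, loose; origin on the shelf under its spring roll
There are look-alikes about, which are no part of the job. What is shaped like the retaining_frame but orange, purple or yellow is not meant.

How it is judged:
At the end, for the whole second after the job is handed in: Mesh screen, carbon panel, pleated filter and retaining frame lie in the door at rest, origins 8, 18, 32 and 54 mm (each within 3 mm) above the door's, within 9 mm of its middle sideways, tilted under 0.06 rad, long sides along the door's within 0.15 rad; bystanders moved under 20 mm (horizontal distance between each of mesh_screen, carbon_panel, pleated_filter, retaining_frame and filter_door below 0.009 m and z of mesh_screen in the frame of filter_door between 0.005 and 0.011 m and angle between each of mesh_screen, carbon_panel, pleated_filter, retaining_frame's own z axis and vertical below 0.06 rad and angle between the x axis of each of mesh_screen, carbon_panel, pleated_filter, retaining_frame and the x axis of filter_door, either way round below 0.15 rad and linear speed of each of mesh_screen, carbon_panel, pleated_filter, retaining_frame below 0.01 m/s and z of carbon_panel in the frame of filter_door between 0.015 and 0.021 m and z of pleated_filter in the frame of filter_door between 0.029 and 0.035 m and z of retaining_frame in the frame of filter_door between 0.051 and 0.057 m); the robot touches nothing.
It fails at once if the storage box is moved more than 20 mm (distance of storage_box from where it was at the start of the episode above 0.02 m).
It fails at once if the coaster is moved more than 20 mm (distance of coaster from where it was at the start of the episode above 0.02 m).
It fails at once if the tumbler is moved more than 20 mm (distance of tumbler from where it was at the start of the episode above 0.02 m).
It fails at once if the spring clip is moved more than 20 mm (distance of spring_clip from where it was at the start of the episode above 0.02 m).
It fails at once if the tumbler is tipped by more than 0.35 rad (angle between tumbler's own z axis and vertical above 0.35 rad).
It also fails if it takes over 102 s, if anything falls off the work surface, if the arm or the gripper's body presses on something with over 40 N, if the wrist force passes 120 N, or if a joint passes its speed limit or range.

### The arm

A 6-joint arm with a two-finger parallel gripper is mounted at the origin on the work surface. World frame = base frame: x ahead of the robot, y to its left, z up, the work surface at z = 0. Lengths are in m, angles in rad, forces in N, time in s.
With the tool pointing down it reaches from about 0.25 to 0.725 m from the base axis. Payload 4 kg.
Tool frame: the origin (TCP) lies on the centre line of the jaws, within the pads' length; the fingertips stand 25 mm ahead of it and the grasp point (between the pads) lies 6 mm ahead of it; z points along the fingers, x is the direction in which the jaws open and shut, and the axes are right-handed (so a half turn about z gives the same grasp; the last joint's range is limited). The gripper opens to 85 mm and grips with 20 to 120 N. Pads are 22 mm wide; open, the fingers measure 114 mm over their backs; the gripper's body (76 mm by 85 mm) begins 54 mm behind the grasp point. The pads swing forward as they close: fully open they stand 13 mm farther back than shut.
Start: joints at [-1.176, 0.241, 0.005, 1.335, 0, 1.571], TCP at [0.192, -0.462, 0.256] pointing down, gripper open.
Joint ranges: [-2.72, 2.72], [-1.05, 1.87], [-1.09, 1.28], [-1.99, 2.15], [-1.42, 1.44], [-3.14, 3.14]. Speed limits (rad/s): [2.79, 2.79, 3.14, 3.14, 3.14, 3.14].

### API

Orientations are given as a unit quaternion [x, y, z, w].
In Python, from workcell import bot, imaging, order gives the robot as it stands.
- The arm moves only by the tool carry_out, never from a script. Its argument "moves" is a list of rows, each a list of 5 numbers: the shift along the tool's x, y, z scaled (see below), then the turn about the tool's z scaled (see below), then the opening, from -1 (shut) to 1 (fully open). In form: [[tx, ty, tz, roll, hand], ...]. A call has 1 to 20 rows; each row is the pose to reach, as a shift and turn from the pose commanded when the call began, along the tool's axes at that moment; what a row does not reach only later rows make up. The controller multiplies each number of a shift by 0.1 m and each number of a turn by 90 degrees. A row lasts 1/10 s, in which the tool goes at most 50 mm and 8.59 degrees, less where a joint would pass 70% of its speed; a pose out of reach is approached as far as the arm can. A call with a number of a shift or a turn outside -1 to 1 is refused whole. A call with a gripper value outside its range is refused whole. The fingers move at their own pace and stop on an object; the grip force is fixed at half the most. Time passes only in rows, so rows that repeat a pose let the fingers close. It gives the time, the measured TCP pose, the force and the opening at its end, in the units of the state.
- bot.get_obs(): the state, without advancing time (a new reading comes with each control period).
- imaging.camera(name): name is "scene" or "top"; returns the picture (480x640x3 uint8, red, green, blue); there is no depth.
- imaging.camera_model(name): a dict with "fovy" (degrees; the focal length in pixels is half the picture's height over the tangent of half this angle, whatever the lens; pixels are square), "cx", "cy" (the principal point, pixels), "eye" and "rotation" of the camera in the world. Camera axes: x right, y up, looking along -z (the intrinsics and any distortion apply to the point x, -y, -z); pixel columns grow to the right and rows downward; lengths in m; the calibration is good to about 2 mm. A picture is of the moment at which its call begins. camera_model takes no time and is no camera call.
- order.job_done(): hands the job in, once; it reports no verdict.
The state is a dict: "clock": time; "joint_pos": joint angles; "joint_vel": joint speeds; "tau": joint torques, N m; "eef_pos": TCP position; "tool_rot": TCP orientation; "ft_force": force on the tool from outside, world axes, zero at the start; "ft_torque": the same for the moment, N m; "grip_width": finger opening in m.
Only numpy, scipy, OpenCV 4.12 (cv2) and the standard library are available. Lean on these libraries where they do the work, as an engineer would, in place of code of your own. Each camera call takes 0.05 s, during which the arm holds its last target.

## Working session

There is one attempt and no reset: what is moved stays moved. The work goes in short steps, Python scripts to look and compute and a tool call to move; the robot and the scene stay as the last step left them, time stands still between calls to the robot, and variables do not carry over. Pictures are saved under pics/ and viewed, and the job is handed in when it is done.

Besides the shell and the picture viewer there is one more tool, called after "Call:" as name(argument=value, ...), one argument or row to a line, values as JSON. carry_out: Moves the arm, as the interface text tells. Its arguments: {"type":"object","properties":{"moves":{"type":"array","items":{"type":"array","items":{"type":"number","minimum":-1,"maximum":1}}}},"required":["moves"]}

```bash
mkdir -p pics; ls
cat > h.py <<'E'
import numpy as np,cv2
from workcell import bot,imaging,order
E
python3 - <<'E'
from h import *
for n in("scene","top"):
    im=imaging.camera(n); cv2.imwrite(f"pics/{n}0.png",im[:,:,::-1]); print(n,imaging.camera_model(n))
print(bot.get_obs())
E
```

```text
pics
scene {'fovy': 57.2157667391804, 'cx': 308.95624296482384, 'cy': 234.60740775151336, 'eye': array([ 1.01847455, -0.49942148,  0.69511022]), 'rotation': array([0.36867191, 0.16052495, 0.36330097, 0.84043154])}
top {'fovy': 46.374309563466134, 'cx': 321.5183959721088, 'cy': 243.45783843681698, 'eye': array([ 0.39856999, -0.02001556,  1.06532651]), 'rotation': array([ 0.04313005, -0.03952829, -0.70371744,  0.70806714])}
{'clock': 0.1, 'joint_pos': array([-1.17595378e+00,  2.41315784e-01,  3.87078248e-03,  1.33519316e+00,
       -3.43032603e-05,  1.57078974e+00]), 'joint_vel': array([ 0.00100657, -0.00129316,  0.00244784, -0.00117492, -0.000986  ,
       -0.00028188]), 'tau': array([-6.13948419e-05, -3.73137689e+01,  2.53009808e+01,  1.08096533e-02,
        6.53705774e-05, -9.91147218e-07]), 'eef_pos': array([ 0.19212608, -0.46106065,  0.25551736]), 'tool_rot': array([ 8.32066042e-01, -5.54675809e-01, -7.75773674e-04, -4.96543948e-04]), 'ft_force': array([ 0.29221204, -0.0647746 ,  0.54816021]), 'ft_torque': array([ 0.04201297, -0.05166816,  0.02624159]), 'grip_width': 0.08572347601172053}
```

View pics/scene0.png

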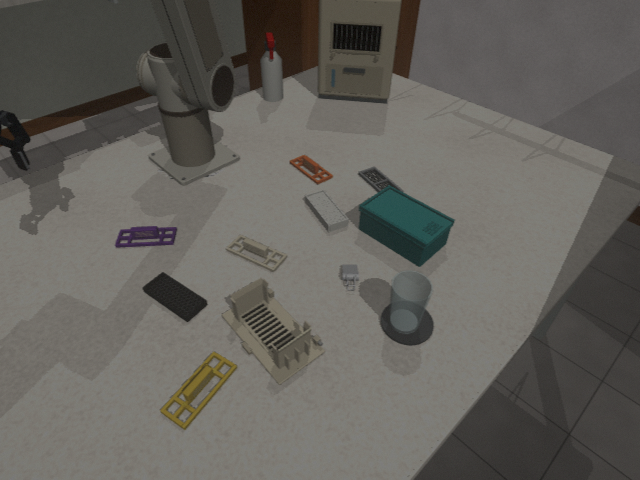

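View pics/top0.png

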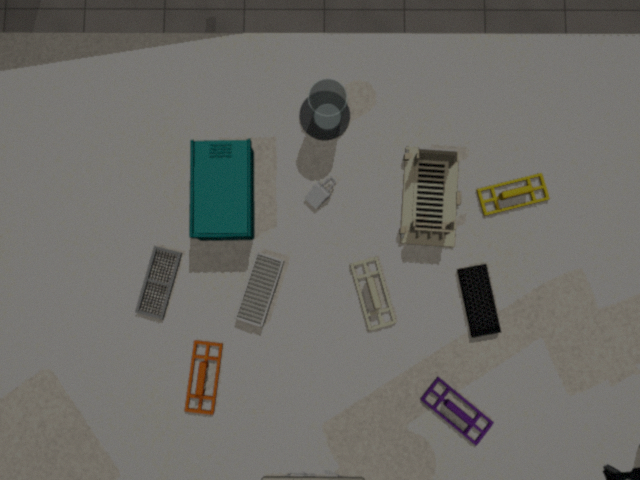

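Candidates for the retaining frame in the top view: cream (373,293), orange (203,377), purple (456,410), yellow (513,194). I choose the cream one. The mesh is at (159,283), the pleated filter at (261,291), the carbon panel at (479,300) and the door at (430,197). I'll check these with crops.

Run:
```python
import cv2,numpy as np
im=cv2.imread("pics/top0.png")
a=cv2.resize(im[235:345,120:300],None,fx=4,fy=4,interpolation=cv2.INTER_CUBIC)
cv2.imwrite("pics/c1.png",a)
a=cv2.resize(im[135:345,340:520],None,fx=2.8,fy=2.8,interpolation=cv2.INTER_CUBIC)
cv2.imwrite("pics/c2.png",a)
hsv=cv2.cvtColor(im,cv2.COLOR_BGR2HSV)
for p in [(159,283),(261,291),(440,150),(375,268),(340,350),(300,260),(455,200)]: print(p,im[p[1],p[0]],hsv[p[1],p[0]])
```

```text
(159, 283) [72 75 75] [30 10 75]
(261, 291) [79 83 86] [17 21 86]
(440, 150) [81 88 90] [23 25 90]
(375, 268) [112 116 117] [ 24  11 117]
(340, 350) [118 119 121] [ 10   6 121]
(300, 260) [116 122 124] [ 23  16 124]
(455, 200) [ 97 111 115] [ 23  40 115]
```

View pics/c1.png

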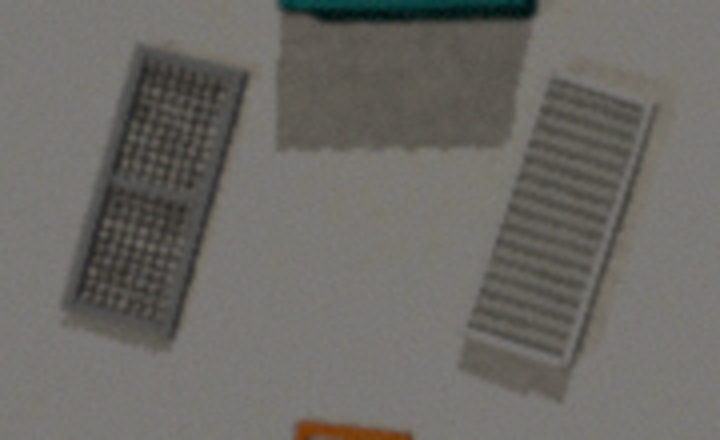

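View pics/c2.png

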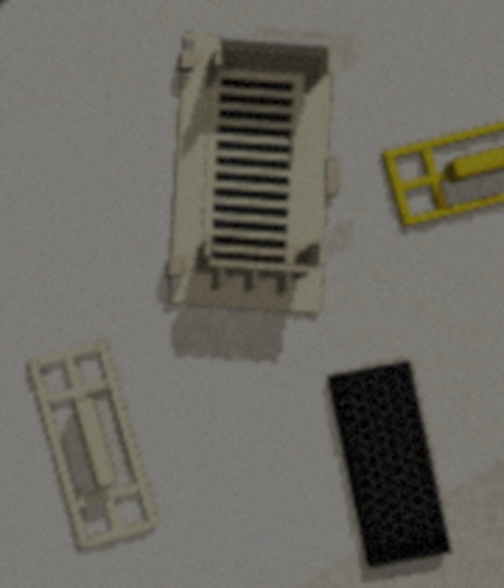

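```bash
cat >> h.py <<'E'
from scipy.spatial.transform import Rotation as R
def ray(n,px):
    m=imaging.camera_model(n);f=240/np.tan(np.radians(m['fovy'])/2)
    px=np.atleast_2d(px).astype(float)
    d=np.c_[(px[:,0]-m['cx'])/f,-(px[:,1]-m['cy'])/f,-np.ones(len(px))]
    return m['eye'],R.from_quat(m['rotation']).apply(d)
def onz(n,px,z):
    e,d=ray(n,px); return e+d*((z-e[2])/d[:,2])[:,None]
def proj(n,P):
    m=imaging.camera_model(n);f=240/np.tan(np.radians(m['fovy'])/2)
    q=R.from_quat(m['rotation']).inv().apply(np.atleast_2d(P)-m['eye'])
    return np.c_[m['cx']+f*q[:,0]/-q[:,2],m['cy']-f*q[:,1]/-q[:,2]]
def rect(c):  # corners TL TR BR BL
    TL,TR,BR,BL=c[:,:2]; ctr=c[:,:2].mean(0)
    v=(TL+TR-BR-BL)/2; w=(TR+BR-TL-BL)/2
    return ctr,np.linalg.norm(v),np.linalg.norm(w),np.arctan2(v[1],v[0])
E
python3 - <<'E'
from h import *
c1=lambda a:(np.array(a)+.5)/4-.5+[120,235]
c2=lambda a:(np.array(a)+.5)/2.8-.5+[340,135]
for n,p,z in [("mesh",c1([(140,45),(247,72),(170,340),(64,305)]),.01),("pleat",c1([(555,75),(652,103),(570,365),(467,330)]),.022),
 ("frame",c2([(28,365),(103,343),(157,527),(80,550)]),.008),("carbon",c2([(328,378),(408,362),(448,550),(370,567)]),.014),
 ("slats",c2([(221,84),(294,84),(287,257),(212,257)]),.008)]:
    r=rect(onz("top",p,z)); print(n,r[0].round(4),r[1:3],np.degrees(r[3]))
im=cv2.imread("pics/top0.png")
cv2.imwrite("pics/d1.png",cv2.resize(im[140:260,390:470],None,fx=5,fy=5,interpolation=cv2.INTER_CUBIC))
im=cv2.imread("pics/scene0.png")
cv2.imwrite("pics/d2.png",cv2.resize(im[270:390,210:330],None,fx=5,fy=5,interpolation=cv2.INTER_CUBIC))
E
```

```text
mesh [0.4476 0.2924] (np.float64(0.12818942023755958), np.float64(0.052777172835729184)) -14.021415669016923
pleat [0.4353 0.0996] (np.float64(0.1256263670019867), np.float64(0.04888412934480988)) -17.224882230765576
frame [ 0.428  -0.1106] (np.float64(0.12805014395368014), np.float64(0.053310523631011006)) 15.88261268211894
carbon [ 0.4172 -0.3074] (np.float64(0.1270320937372038), np.float64(0.054017111234021725)) 10.887666096612662
slats [ 0.6169 -0.2221] (np.float64(0.1207778211154068), np.float64(0.05062885405252366)) -3.5240320872018978
```

View pics/d1.png

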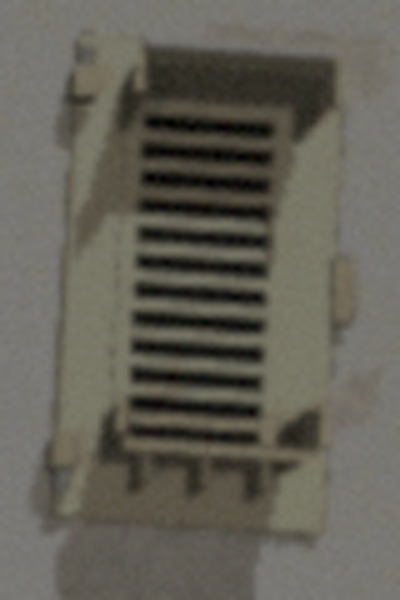

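View pics/d2.png

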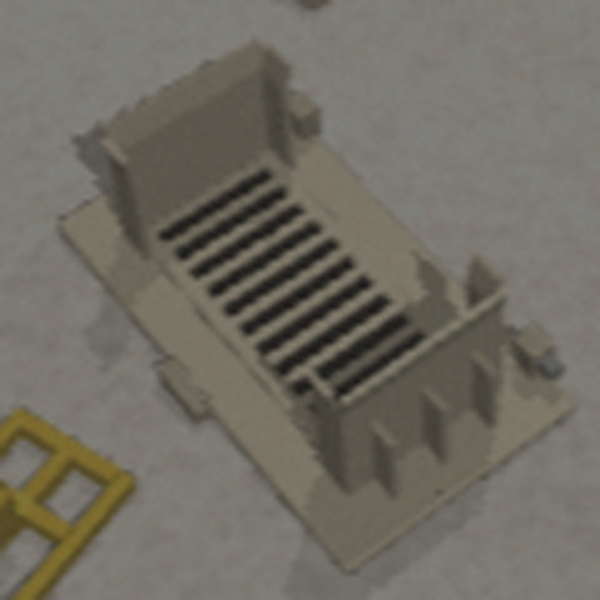

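Run:
```python
from h import *
s=lambda a:(np.array(a)+.5)/5-.5+[210,270]
t=lambda a:(np.array(a)+.5)/5-.5+[390,140]
for z in (.004,.008):
  P=onz("scene",s([(65,222),(345,568),(572,405)]),z)[:,:2]
  l,b,r=P; print(z,"scene c",(l+r)/2,np.linalg.norm(l-b),np.linalg.norm(b-r),np.degrees(np.arctan2(*(l-b)[::-1])),np.degrees(np.arctan2(*(r-b)[::-1])))
  Q=onz("top",t([(57,515),(320,533),(338,80)]),z)[:,:2]
  bl,br,tr=Q
  ux=(tr-br)/np.linalg.norm(tr-br); uy=np.array([-ux[1],ux[0]])
  print("top",bl,br,np.linalg.norm(bl-br),np.degrees(np.arctan2(ux[1],ux[0])),"c",(bl+br)/2+ux*.095)
# slats x-range first, y center lines
for q in [((147,123),(272,129)),((140,234),(267,241)),((137,290),(265,298)),((132,376),(262,383))]:
  P=onz("top",t(q),.008); print(P.mean(0)[:2],np.degrees(np.arctan2(*(P[0]-P[1])[[1,0]])) )
# first slat top & visible first slat in scene
print(onz("scene",s([(165,235),(268,172)]),.008))
```

```text
0.004 scene c [ 0.61679775 -0.22048143] 0.18598208459838533 0.1010741457613826 175.4293880923554 85.69844166861452
top [ 0.52579715 -0.16570114] [ 0.51948189 -0.26571396] 0.10021201077225349 -3.460018386602735 c [ 0.61746635 -0.22144099]
0.008 scene c [ 0.61912257 -0.22209588] 0.18490565956728006 0.10048914994993084 175.42938809235537 85.69844166861455
top [ 0.52531765 -0.16515207] [ 0.51902619 -0.26478795] 0.09983432488499937 -3.460018386602724 c [ 0.61699875 -0.22070345]
[ 0.67689646 -0.22550227] 87.47897601456967
[ 0.63302409 -0.2224773 ] 87.08786698470546
[ 0.61095164 -0.221162  ] 86.67135663351455
[ 0.5777489  -0.21910202] 87.19519812573894
[[ 0.55462964 -0.24044307  0.008     ]
 [ 0.55790306 -0.19247223  0.008     ]]
```

```bash
cat >> h.py <<'E'
def plan(x,y,z,yaw):
    """numbers needed from here to the target pose, tool axes, move units"""
    o=bot.get_obs(); r=R.from_quat(o['tool_rot']); M=r.as_matrix()
    d=M.T@(np.array([x,y,z])-o['eef_pos'])
    cy=np.degrees(np.arctan2(M[1,0],M[0,0])); dy=yaw-cy
    print("t",o['clock'],"pos",o['eef_pos'].round(4),"yaw",round(cy,2),"tilt",round(np.degrees(np.arccos(-M[2,2])),2),"w",round(o['grip_width'],4),"F",o['ft_force'].round(1),"q",o['joint_pos'].round(2))
    print("need",(d/.1).round(3),"roll",round(-dy/90,3))
E
python3 -c "
from h import *
plan(.4476,.2924,.15,76)"
```

```text
t 0.1 pos [ 0.1921 -0.4611  0.2555] yaw -67.38 tilt 0.11 w 0.0857 F [ 0.3 -0.1  0.5] q [-1.18  0.24  0.    1.34 -0.    1.57]
need [-5.97  -5.257  1.066] roll -1.593
```

Call:
carry_out(
  moves=[
    [-0.2,-0.2,0,-0.2,1],
    [-0.5,-0.45,0,-0.4,1],
    [-0.8,-0.7,0,-0.6,1],
    [-1,-0.88,0,-0.8,1],
    [-1,-0.88,0,-0.8,1],
    [-1,-0.88,0,-0.8,1],
    [-1,-0.88,0,-0.8,1],
    [-1,-0.88,0,-0.8,1],
    [-1,-0.88,0,-0.8,1],
  ],
)

```text
clock: 1.0
eef_pos: [0.2349, -0.335, 0.2559]
tool_rot: [0.999, 0.042, -0.0, -0.0]
ft_force: [0.1, 0.6, -0.1]
grip_width: 0.0854
```

```bash
python3 -c "
from h import *
plan(.4476,.2924,.15,76)"
```

```text
t 1.0 pos [ 0.2349 -0.335   0.2559] yaw 4.85 tilt 0.06 w 0.0854 F [ 0.1  0.6 -0.1] q [-0.96  0.06 -0.21  1.3   0.    0.53]
need [ 2.65  -6.071  1.063] roll -0.791
```

Call:
carry_out(
  moves=[
    [0.2,-0.45,0,-0.1,1],
    [0.44,-1,0,-0.2,1],
    [0.44,-1,0,-0.4,1],
    [0.44,-1,0,-0.6,1],
    [0.44,-1,0,-0.79,1],
    [0.44,-1,0,-0.79,1],
    [0.44,-1,0,-0.79,1],
    [0.44,-1,0,-0.79,1],
    [0.44,-1,0,-0.79,1],
  ],
)

```text
clock: 1.9
eef_pos: [0.2706, -0.2319, 0.256]
tool_rot: [0.788, 0.615, -0.0, -0.0]
ft_force: [0.1, 0.3, -0.0]
grip_width: 0.0852
```

```bash
python3 -c "
from h import *
plan(.4476,.2924,.15,76)"
```

```text
t 1.9 pos [ 0.2706 -0.2319  0.256 ] yaw 75.92 tilt 0.05 w 0.0852 F [ 0.1  0.3 -0. ] q [-0.71 -0.05 -0.32  1.3  -0.   -0.46]
need [5.516 0.442 1.061] roll -0.001
```

Call:
carry_out(
  moves=[
    [0.5,0.04,0,0,0.5],
    [1,0.08,0,0,0.5],
    [1,0.08,0,0,0.5],
  ],
)

```text
clock: 2.2
eef_pos: [0.3042, -0.1325, 0.256]
tool_rot: [0.786, 0.618, 0.001, -0.001]
ft_force: [0.0, -0.8, -0.2]
grip_width: 0.0641
```

Call:
carry_out(
  moves=[
    [0.5,0.04,0.1,0,0.5],
    [1,0.08,0.2,0,0.5],
  ],
)

```text
clock: 2.4
eef_pos: [0.3353, -0.0443, 0.2367]
tool_rot: [0.791, 0.612, 0.0, 0.001]
ft_force: [1.7, -0.2, 0.4]
grip_width: 0.0637
```

Call:
carry_out(
  moves=[
    [0.5,0.04,0.1,0,0.5],
    [1,0.08,0.2,0,0.5],
  ],
)

```text
clock: 2.6
eef_pos: [0.3669, 0.0498, 0.2168]
tool_rot: [0.79, 0.613, 0.0, 0.0]
ft_force: [1.2, -1.2, 0.6]
grip_width: 0.0641
```

Call:
carry_out(
  moves=[
    [0.5,0.04,0.1,0,0.5],
    [1,0.08,0.2,0,0.5],
  ],
)

```text
clock: 2.8
eef_pos: [0.3986, 0.1429, 0.1971]
tool_rot: [0.789, 0.614, -0.0, 0.0]
ft_force: [0.6, -0.6, 0.7]
grip_width: 0.0643
```

Call:
carry_out(
  moves=[
    [0.5,0.04,0.1,0,0.5],
    [1,0.08,0.2,0,0.5],
    [1,0.08,0.2,0,0.5],
    [1,0.08,0.2,0,0.5],
  ],
)

```text
clock: 3.2
eef_pos: [0.4303, 0.2364, 0.1764]
tool_rot: [0.789, 0.615, -0.002, -0.0]
ft_force: [-0.3, -1.1, -0.1]
grip_width: 0.064
```

```bash
python3 -c "
from h import *
plan(.4476,.2924,.06,76)
for n in('scene','top'): cv2.imwrite(f'pics/{n}1.png',imaging.camera(n)[:,:,::-1])"
```

```text
t 3.2 pos [0.4303 0.2364 0.1764] yaw 75.83 tilt 0.18 w 0.064 F [-0.3 -1.1 -0.1] q [ 0.5   0.28 -0.16  1.14 -0.    0.75]
need [0.588 0.033 1.162] roll -0.002
```

View pics/scene1.png

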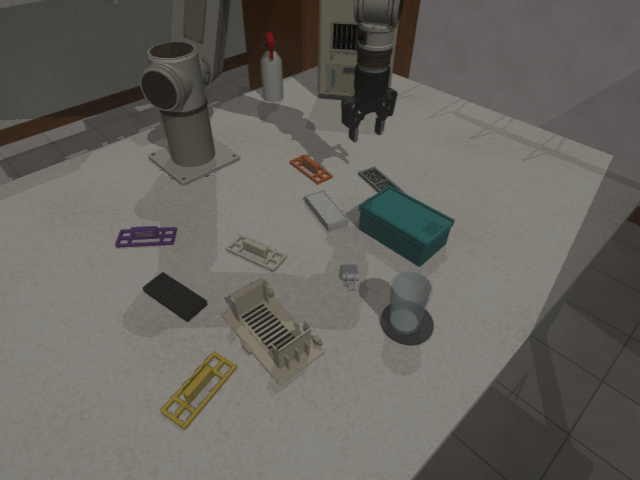

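Call:
carry_out(
  moves=[
    [0.59,0.03,0.3,0,0.55],
    [0.59,0.03,0.7,0,0.55],
    [0.59,0.03,1,0,0.55],
    [0.59,0.03,1,0,0.55],
    [0.59,0.03,1,0,0.55],
    [0.59,0.03,1,0,0.55],
  ],
)

```text
clock: 3.9
eef_pos: [0.4498, 0.2924, 0.0802]
tool_rot: [0.79, 0.613, 0.002, 0.0]
ft_force: [0.2, -0.6, 0.4]
grip_width: 0.0665
```

```bash
python3 -c "
from h import *
plan(.4476,.2924,.03,76)
for n in('scene','top'):
  im=imaging.camera(n)[:,:,::-1]; 
  p=proj(n,[.4476,.2924,.02])[0].astype(int); print(p)
  cv2.imwrite(f'pics/{n}2.png',cv2.resize(im[max(0,p[1]-60):p[1]+60,max(0,p[0]-80):p[0]+80],None,fx=4,fy=4))"
```

```text
t 3.9 pos [0.4498 0.2924 0.0802] yaw 75.62 tilt 0.23 w 0.0665 F [ 0.2 -0.6  0.4] q [ 0.58  0.45 -0.18  0.93 -0.    0.83]
need [-0.007 -0.023  0.502] roll -0.004
[380 177]
[156 281]
```

View pics/scene2.png

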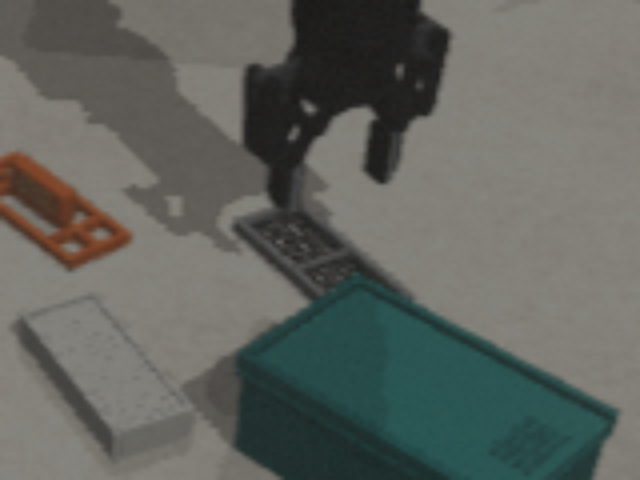

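View pics/top2.png

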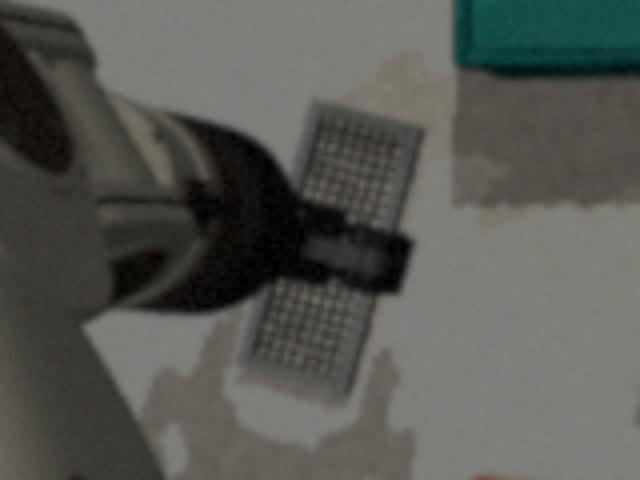

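The fingers straddle the mesh screen, centred on it (top view about (159,283)). I'll go down and feel for the shelf.

Call:
carry_out(
  moves=[
    [-0.01,-0.02,0.25,0,0.55],
    [-0.01,-0.02,0.48,0,0.55],
    [-0.01,-0.02,0.48,0,0.55],
    [-0.01,-0.02,0.48,0,0.55],
  ],
)

```text
clock: 4.4
eef_pos: [0.4465, 0.2922, 0.0307]
tool_rot: [0.79, 0.614, 0.0, 0.0]
ft_force: [-0.4, 0.8, 0.7]
grip_width: 0.0662
```

Call:
carry_out(
  moves=[
    [0,0,0.02,0,0.55],
    [0,0,0.04,0,0.55],
    [0,0,0.04,0,0.55],
  ],
)

```text
clock: 4.7
eef_pos: [0.4465, 0.2923, 0.0263]
tool_rot: [0.79, 0.614, 0.001, 0.0]
ft_force: [-0.6, -0.2, -0.3]
grip_width: 0.0661
```

Call:
carry_out(
  moves=[
    [0,0,0.02,0,0.55],
    [0,0,0.03,0,0.55],
    [0,0,0.03,0,0.55],
  ],
)

```text
clock: 5.0
eef_pos: [0.4459, 0.292, 0.0225]
tool_rot: [0.79, 0.614, -0.0, -0.0]
ft_force: [0.9, 0.4, 2.1]
grip_width: 0.0661
```

Call:
carry_out(
  moves=[
    [0,0,0.02,0,0.55],
    [0,0,0.02,0,0.55],
  ],
)

```text
clock: 5.2
eef_pos: [0.4459, 0.292, 0.0203]
tool_rot: [0.79, 0.614, -0.0, -0.0]
ft_force: [0.4, 0.7, -0.2]
grip_width: 0.0661
```

```bash
python3 -c "
from h import *
plan(.4476,.2924,.03,76)
n='scene'
im=imaging.camera(n)[:,:,::-1]; 
p=[380,177]
cv2.imwrite(f'pics/{n}3.png',cv2.resize(im[p[1]-60:p[1]+40,p[0]-60:p[0]+60],None,fx=6,fy=6))"
```

```text
t 5.2 pos [0.4459 0.292  0.0203] yaw 75.72 tilt 0.03 w 0.0661 F [ 0.4  0.7 -0.2] q [ 0.58  0.52 -0.25  0.8   0.    0.83]
need [ 0.008  0.016 -0.097] roll -0.003
```

View pics/scene3.png

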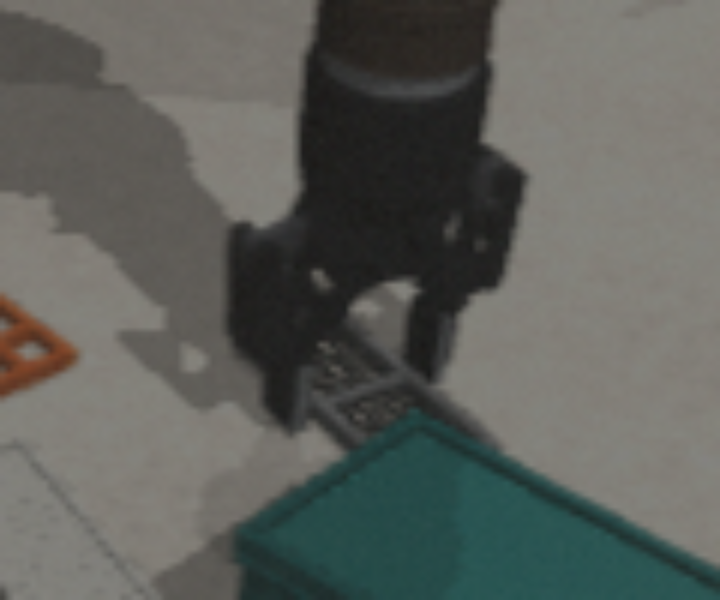

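Call:
carry_out(
  moves=[
    [0,0,-0.025,0,0.55],
    [0,0,-0.025,0,0.2],
    [0,0,-0.025,0,-0.2],
    [0,0,-0.025,0,-0.5],
    [0,0,-0.025,0,-0.5],
    [0,0,-0.025,0,-0.5],
    [0,0,-0.025,0,-0.5],
  ],
)

```text
clock: 5.95
eef_pos: [0.4467, 0.2925, 0.0241]
tool_rot: [0.789, 0.614, 0.001, 0.0]
ft_force: [0.1, -0.1, 5.3]
grip_width: 0.0516
```

Call:
carry_out(
  moves=[
    [0,0,-0.1,0,-0.5],
    [0,0,-0.3,0,-0.5],
    [0,0,-0.6,0,-0.5],
    [0,0,-1,0,-0.5],
    [0,0,-1,0,-0.5],
    [0,0,-1,0,-0.5],
  ],
)

```text
clock: 6.55
eef_pos: [0.4467, 0.2925, 0.1245]
tool_rot: [0.79, 0.614, 0.001, 0.0]
ft_force: [-0.4, -0.9, -0.5]
grip_width: 0.0521
```

```bash
python3 -c "
from h import *
plan(.617,-.2215,.15,86.2)
n='scene'
im=imaging.camera(n)[:,:,::-1]; 
p=[380,150]
cv2.imwrite(f'pics/{n}4.png',cv2.resize(im[p[1]-60:p[1]+60,p[0]-70:p[0]+70],None,fx=5,fy=5))"
```

```text
t 6.55 pos [0.4467 0.2925 0.1245] yaw 75.72 tilt 0.17 w 0.0521 F [-0.4 -0.9 -0.5] q [ 0.58  0.4  -0.13  1.04 -0.    0.83]
need [-4.561  2.919 -0.259] roll -0.116
```

View pics/scene4.png

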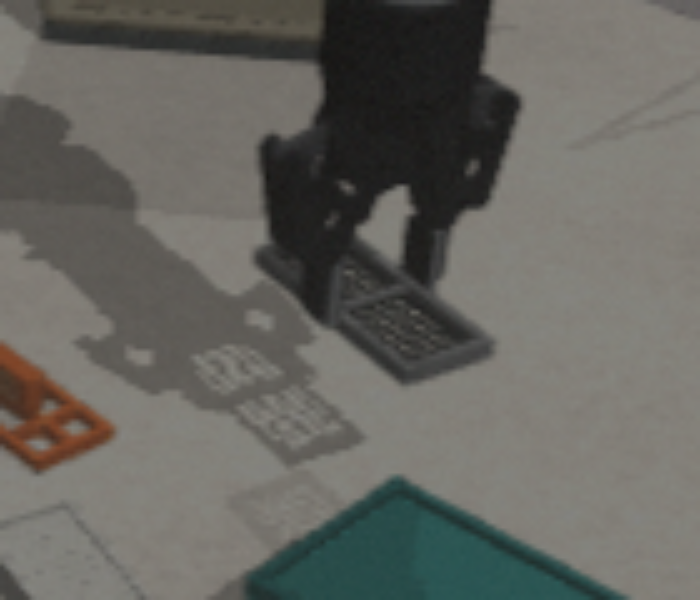

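```bash
python3 -c "
from h import *
s=(np.array([(257,250),(405,370),(494,343)])+.5)/5-.5+[310,90]
P=onz('scene',s,.1245-.0241+.010);print(P)
print('ctr',(P[0]+P[2])/2,np.linalg.norm(P[0]-P[1]),np.linalg.norm(P[2]-P[1]),np.degrees(np.arctan2(*(P[1]-P[0])[[1,0]])))
im=imaging.camera('top')[:,:,::-1]
cv2.imwrite('pics/top4.png',cv2.resize(im[200:350,70:250],None,fx=4,fy=4))
"
```

```text
[[0.38278533 0.27904195 0.1104    ]
 [0.50502837 0.24770065 0.1104    ]
 [0.51970013 0.29734494 0.1104    ]]
ctr [0.45124273 0.28819345 0.1104    ] 0.12619682241272762 0.05176694602921787 -14.380044367019803
```

View pics/top4.png

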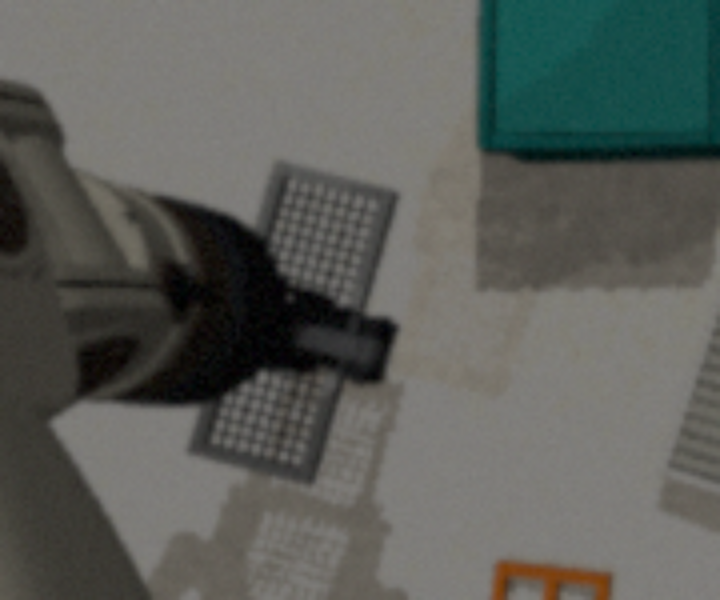

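```bash
python3 -c "
from h import *
s=(np.array([(278,162),(398,192),(311,482),(192,450)])+.5)/4-.5+[70,200]
P=onz('top',s,.1104);r=rect(P);print(r,np.degrees(r[3]))
"
```

```text
(array([0.44668369, 0.28865782]), np.float64(0.12731023373565994), np.float64(0.053194056596726574), np.float64(-0.2505871112258512)) -14.357583873616607
```

Call:
carry_out(
  moves=[
    [-0.3,0.18,-0.2,0,-0.5],
    [-0.6,0.38,-0.26,0,-0.5],
    [-0.92,0.58,-0.26,0,-0.5],
  ],
)

```text
clock: 6.95
eef_pos: [0.4795, 0.1879, 0.1486]
tool_rot: [0.789, 0.614, -0.0, -0.0]
ft_force: [0.1, 0.6, -0.4]
grip_width: 0.0522
```

Call:
carry_out(
  moves=[
    [-0.3,0.18,0,0,-0.5],
    [-0.6,0.38,0,0,-0.5],
    [-0.92,0.58,0,0,-0.5],
  ],
)

```text
clock: 7.25
eef_pos: [0.5122, 0.0837, 0.1474]
tool_rot: [0.789, 0.614, -0.002, -0.001]
ft_force: [-0.1, 1.1, -0.8]
grip_width: 0.0522
```

Call:
carry_out(
  moves=[
    [-0.3,0.18,0,0,-0.5],
    [-0.6,0.38,0,0,-0.5],
    [-0.92,0.58,0,0,-0.5],
  ],
)

```text
clock: 7.55
eef_pos: [0.5456, -0.0196, 0.1472]
tool_rot: [0.789, 0.614, -0.001, -0.001]
ft_force: [0.4, 0.4, -0.6]
grip_width: 0.0522
```

Call:
carry_out(
  moves=[
    [-0.3,0.18,0,0,-0.5],
    [-0.6,0.38,0,-0.06,-0.5],
    [-0.92,0.58,0,-0.115,-0.5],
    [-0.92,0.58,0,-0.115,-0.5],
    [-0.92,0.58,0,-0.115,-0.5],
  ],
)

```text
clock: 8.05
eef_pos: [0.5789, -0.1224, 0.147]
tool_rot: [0.732, 0.682, -0.001, -0.002]
ft_force: [-0.4, 0.4, -1.1]
grip_width: 0.052
```

```bash
python3 -c "
from h import *
plan(.617,-.2215,.12,86.2)"
```

```text
t 8.05 pos [ 0.5789 -0.1224  0.147 ] yaw 85.93 tilt 0.24 w 0.052 F [-0.4  0.4 -1.1] q [-0.21  0.49  0.08  1.16  0.   -0.14]
need [-0.962  0.451  0.267] roll -0.003
```

Call:
carry_out(
  moves=[
    [-0.4,0.2,0,0,-0.5],
    [-0.8,0.4,0,0,-0.5],
    [-0.96,0.45,0.1,0,-0.5],
    [-0.96,0.45,0.27,0,-0.5],
    [-0.96,0.45,0.27,0,-0.5],
    [-0.96,0.45,0.27,0,-0.5],
  ],
)

```text
clock: 8.65
eef_pos: [0.6174, -0.2189, 0.121]
tool_rot: [0.731, 0.683, -0.001, -0.002]
ft_force: [0.4, 0.2, -0.7]
grip_width: 0.0521
```

```bash
python3 -c "
from h import *
plan(.617,-.2215,.12,86.2)
im=imaging.camera('scene')[:,:,::-1]
cv2.imwrite('pics/s5.png',cv2.resize(im[250:390,200:350],None,fx=4,fy=4))
im=imaging.camera('top')[:,:,::-1]
cv2.imwrite('pics/t5.png',cv2.resize(im[130:270,370:490],None,fx=4,fy=4))
"
```

```text
t 8.65 pos [ 0.6174 -0.2189  0.121 ] yaw 86.14 tilt 0.21 w 0.0521 F [ 0.4  0.2 -0.7] q [-0.34  0.63  0.25  1.19  0.   -0.27]
need [-0.026 -0.002  0.01 ] roll -0.001
```

View pics/s5.png

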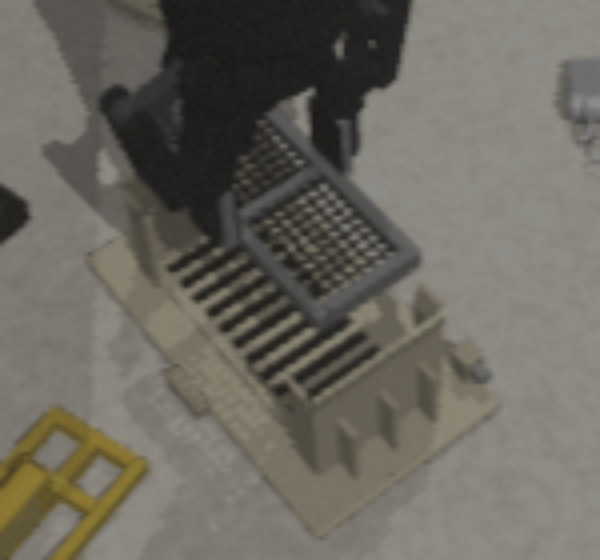

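View pics/t5.png

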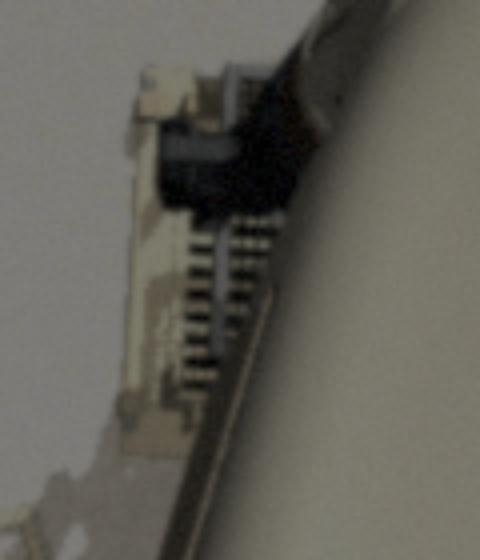

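```bash
python3 -c "
from h import *
s=lambda a:(np.array(a)+.5)/4-.5+[200,250]
P=onz('scene',s([(320,314),(419,248)]),.107)[:,:2];print(P,np.linalg.norm(P[0]-P[1]))
v=P[1]-P[0];v/=np.linalg.norm(v);print(np.degrees(np.arctan2(v[1],v[0])))
n=np.array([-v[1],v[0]]);print('ctr',P.mean(0)+n*.065)
# guide rims: near end wall top (x far end)
T=lambda a:(np.array(a)+.5)/4-.5+[370,130]
for z in(.067,.075):
  Q=onz('scene',s([(300,402),(443,308)]),z)[:,:2];print(z,Q,Q.mean(0),np.linalg.norm(Q[0]-Q[1]))
# top: left edge of panel
E=onz('top',T([(222,225),(216,350),(228,68)]),.107);print('panel left edge',E)
"
```

```text
[[ 0.6804956  -0.24820854]
 [ 0.68358798 -0.19698577]] 0.05131603540490532
86.54518209406505
ctr [ 0.61715992 -0.21868016]
0.067 [[ 0.68493401 -0.26521217]
 [ 0.69137784 -0.19063527]] [ 0.68815592 -0.22792372] 0.07485477588276947
0.075 [[ 0.68918218 -0.2681952 ]
 [ 0.69554394 -0.19456816]] [ 0.69236306 -0.23138168] 0.07390137918666302
panel left edge [[ 0.61319683 -0.19455666  0.107     ]
 [ 0.55807132 -0.19113028  0.107     ]
 [ 0.68347307 -0.19825118  0.107     ]]
```

Call:
carry_out(
  moves=[
    [-0.02,0,0.2,0,-0.5],
    [-0.02,0,0.4,0,-0.5],
    [-0.02,0,0.6,0,-0.5],
    [-0.02,0,0.6,0,-0.5],
  ],
)

```text
clock: 9.15
eef_pos: [0.6165, -0.2211, 0.06]
tool_rot: [0.731, 0.683, -0.001, -0.002]
ft_force: [-1.0, 0.2, -1.3]
grip_width: 0.0522
```

Call:
carry_out(
  moves=[
    [0,0,0.1,0,-0.5],
    [0,0,0.2,0,-0.5],
    [0,0,0.25,0,-0.5],
    [0,0,0.25,0,-0.5],
  ],
)

```text
clock: 9.55
eef_pos: [0.6178, -0.2224, 0.0364]
tool_rot: [0.731, 0.682, -0.0, -0.001]
ft_force: [-0.0, 0.2, -0.7]
grip_width: 0.0521
```

```bash
python3 -c "
from h import *
plan(.617,-.221,.0325,86.2)
im=imaging.camera('scene')[:,:,::-1]
cv2.imwrite('pics/s6.png',cv2.resize(im[250:390,200:350],None,fx=4,fy=4))
"
```

```text
t 9.55 pos [ 0.6178 -0.2224  0.0364] yaw 86.07 tilt 0.08 w 0.0521 F [-0.   0.2 -0.7] q [-0.35  0.71  0.15  1.02  0.   -0.28]
need [ 0.013 -0.009  0.039] roll -0.001
```

View pics/s6.png

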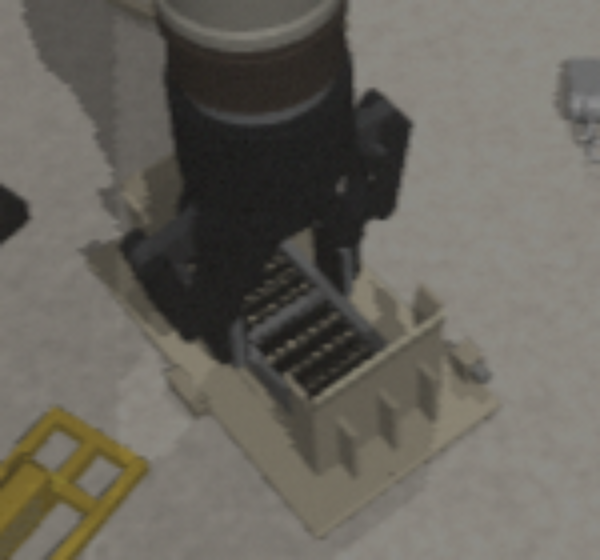

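Mesh is in between the guides. I'll lower the last bit and release.

Call:
carry_out(
  moves=[
    [0,0,0.02,0,-0.5],
    [0,0,0.03,0,-0.5],
    [0,0,0.03,0,-0.5],
  ],
)

```text
clock: 9.9
eef_pos: [0.6184, -0.2227, 0.0342]
tool_rot: [0.731, 0.682, 0.0, 0.0]
ft_force: [1.0, 0.5, -0.7]
grip_width: 0.0521
```

Call:
carry_out(
  moves=[
    [0,0,0.01,0,-0.5],
    [0,0,0.01,0,0.1],
    [0,0,0.01,0,0.55],
    [0,0,0.01,0,0.55],
    [0,0,0.01,0,0.55],
  ],
)

```text
clock: 10.4
eef_pos: [0.6184, -0.2227, 0.0333]
tool_rot: [0.731, 0.682, 0.0, 0.0]
ft_force: [0.7, 0.4, 0.4]
grip_width: 0.066
```

Call:
carry_out(
  moves=[
    [0,0,-0.2,0,0.55],
    [0,0,-0.5,0,0.55],
    [0,0,-0.9,0,0.55],
    [0,0,-1,0,0.55],
    [0,0,-1,0,0.55],
  ],
)

```text
clock: 10.9
eef_pos: [0.6201, -0.2232, 0.1362]
tool_rot: [0.731, 0.682, 0.001, 0.003]
ft_force: [-0.2, -0.2, -0.2]
grip_width: 0.0664
```

```bash
python3 -c "
from h import *
plan(.4172,-.3074,.12,100.9)
im=imaging.camera('scene')[:,:,::-1]
cv2.imwrite('pics/s7.png',cv2.resize(im[250:390,200:350],None,fx=4,fy=4))
"
```

```text
t 10.9 pos [ 0.6201 -0.2232  0.1362] yaw 86.07 tilt 0.35 w 0.0664 F [-0.2 -0.2 -0.2] q [-0.35  0.62  0.27  1.22 -0.   -0.28]
need [-0.979 -1.967  0.152] roll -0.165
```

View pics/s7.png

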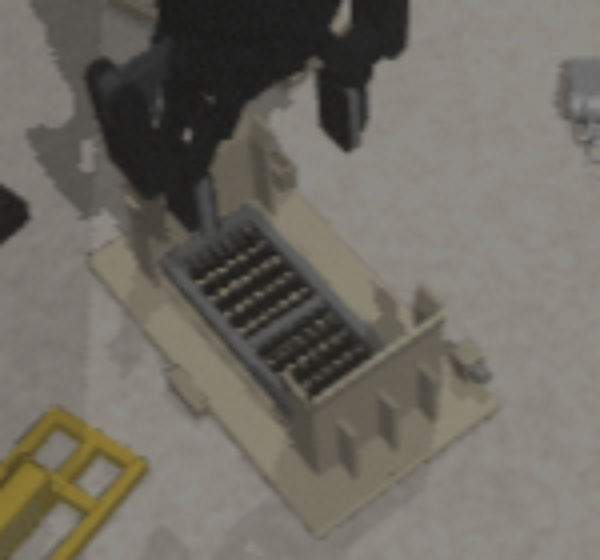

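Call:
carry_out(
  moves=[
    [-0.2,-0.4,0,0,0.55],
    [-0.35,-0.75,0,-0.08,0.55],
    [-0.49,-1,0,-0.165,0.55],
    [-0.49,-1,0,-0.165,0.55],
  ],
)

```text
clock: 11.35
eef_pos: [0.5103, -0.2651, 0.1307]
tool_rot: [0.637, 0.77, -0.001, -0.003]
ft_force: [0.3, 0.1, -0.1]
grip_width: 0.0659
```

```bash
python3 -c "
from h import *
plan(.4172,-.3074,.10,100.9)
s=lambda a:(np.array(a)+.5)/4-.5+[200,250]
P=onz('scene',s([(165,260),(250,206)]),.018)[:,:2];print('mesh end',P,P.mean(0),'->c',P.mean(0)+.065*np.array([.998,-.065]))
im=cv2.imread('pics/top0.png'); g=im[:,:,1]; m=(g<38).astype(np.uint8); m[:, :450]=0; m[:250]=0; m[345:]=0;m[:,510:]=0
m=cv2.morphologyEx(m,cv2.MORPH_CLOSE,np.ones((5,5)));c=max(cv2.findContours(m,0,1)[0],key=cv2.contourArea);b=cv2.boxPoints(cv2.minAreaRect(c));print(b)
P=onz('top',b,.014);print(P.mean(0)); 
im=cv2.imread('pics/scene0.png'); g=im[:,:,1]; m=(g<38).astype(np.uint8); m[:, :130]=0; m[:260]=0; m[330:]=0;m[:,215:]=0
m=cv2.morphologyEx(m,cv2.MORPH_CLOSE,np.ones((5,5)));c=max(cv2.findContours(m,0,1)[0],key=cv2.contourArea)
cv2.imwrite('pics/m.png',cv2.resize(im[260:330,130:215],None,fx=6,fy=6))
"
```

```text
t 11.35 pos [ 0.5103 -0.2651  0.1307] yaw 100.79 tilt 0.4 w 0.0659 F [ 0.3  0.1 -0.1] q [-0.48  0.47  0.01  1.11 -0.   -0.67]
need [-0.243 -0.992  0.312] roll -0.001
mesh end [[ 0.55542268 -0.24381603]
 [ 0.55762945 -0.19401437]] [ 0.55652606 -0.2189152 ] ->c [ 0.62139606 -0.2231402 ]
[[456.58026 269.5243 ]
 [485.20325 263.32263]
 [499.97266 331.48926]
 [471.34967 337.69092]]
[ 0.41716036 -0.3071396   0.014     ]
```

View pics/m.png

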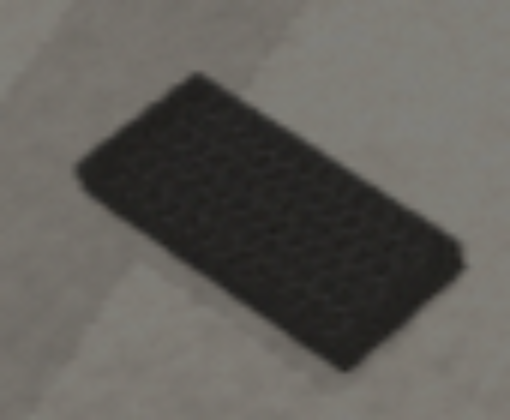

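Call:
carry_out(
  moves=[
    [-0.12,-0.45,0.1,0,0.55],
    [-0.24,-0.99,0.31,0,0.55],
    [-0.24,-0.99,0.31,0,0.55],
    [-0.24,-0.99,0.6,0,0.55],
    [-0.24,-0.99,0.6,0,0.55],
  ],
)

```text
clock: 11.85
eef_pos: [0.4202, -0.305, 0.0693]
tool_rot: [0.637, 0.771, -0.0, -0.004]
ft_force: [-1.1, -0.2, 0.4]
grip_width: 0.066
```

```bash
python3 -c "
from h import *
plan(.4172,-.3074,.024,100.9)
im=imaging.camera('scene')[:,:,::-1]
cv2.imwrite('pics/s8.png',cv2.resize(im[230:340,110:230],None,fx=5,fy=5))
"
```

```text
t 11.85 pos [ 0.4202 -0.305   0.0693] yaw 100.84 tilt 0.46 w 0.066 F [-1.1 -0.2  0.4] q [-0.63  0.44 -0.23  0.91  0.   -0.82]
need [-0.02  -0.031  0.453] roll -0.001
```

View pics/s8.png

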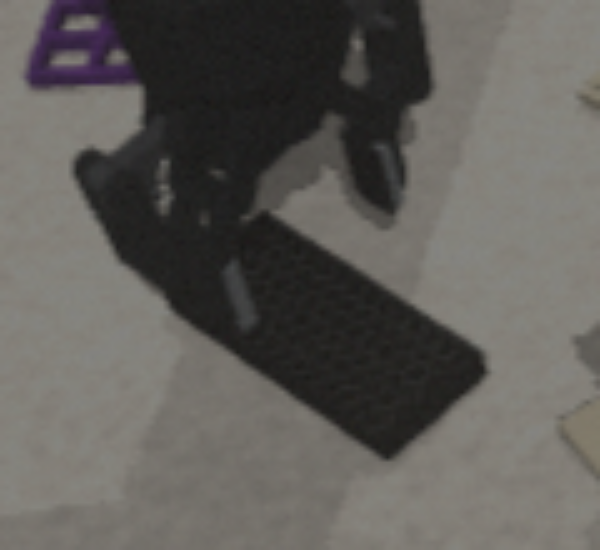

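Call:
carry_out(
  moves=[
    [-0.02,-0.03,0.15,0,0.55],
    [-0.02,-0.03,0.3,0,0.55],
    [-0.02,-0.03,0.3,0,0.55],
    [-0.02,-0.03,0.3,0,0.55],
  ],
)

```text
clock: 12.3
eef_pos: [0.4208, -0.3093, 0.0437]
tool_rot: [0.636, 0.771, 0.0, 0.0]
ft_force: [-0.1, 0.2, -0.0]
grip_width: 0.0664
```

Call:
carry_out(
  moves=[
    [0,0,0.08,0,0.55],
    [0,0,0.14,0,0.55],
    [0,0,0.15,0,0.55],
  ],
)

```text
clock: 12.6
eef_pos: [0.4197, -0.3091, 0.0276]
tool_rot: [0.637, 0.771, -0.0, -0.001]
ft_force: [-0.2, 0.1, 0.7]
grip_width: 0.066
```

```bash
python3 -c "
from h import *
plan(.4172,-.3074,.0235,100.9)
"
```

```text
t 12.6 pos [ 0.4197 -0.3091  0.0276] yaw 100.92 tilt 0.06 w 0.066 F [-0.2  0.1  0.7] q [-0.63  0.5  -0.27  0.8   0.   -0.83]
need [ 0.022 -0.021  0.041] roll 0.0
```

Call:
carry_out(
  moves=[
    [0.02,-0.02,0.02,0,0.55],
    [0.02,-0.02,0.035,0,0.55],
    [0.02,-0.02,0.035,0,0.55],
  ],
)

```text
clock: 12.9
eef_pos: [0.4174, -0.3078, 0.0245]
tool_rot: [0.637, 0.771, 0.0, -0.0]
ft_force: [-0.3, 0.2, 0.5]
grip_width: 0.0661
```

Call:
carry_out(
  moves=[
    [0,0,0,0,0.2],
    [0,0,0,0,-0.2],
    [0,0,0,0,-0.5],
    [0,0,0,0,-0.5],
    [0,0,0,0,-0.5],
  ],
)

```text
clock: 13.4
eef_pos: [0.418, -0.3082, 0.0252]
tool_rot: [0.637, 0.771, 0.0, 0.001]
ft_force: [-0.5, -0.8, 6.4]
grip_width: 0.0524
```

Call:
carry_out(
  moves=[
    [0,0,-0.1,0,-0.5],
    [0,0,-0.3,0,-0.5],
    [0,0,-0.6,0,-0.5],
    [0,0,-1,0,-0.5],
    [0,0,-1,0,-0.5],
    [0,0,-1,0,-0.5],
  ],
)

```text
clock: 14.0
eef_pos: [0.4181, -0.3083, 0.1257]
tool_rot: [0.637, 0.771, 0.0, 0.001]
ft_force: [0.3, -0.6, -1.9]
grip_width: 0.0522
```

```bash
python3 -c "
from h import *
plan(.617,-.2215,.125,86.2)
im=imaging.camera('scene')[:,:,::-1]
cv2.imwrite('pics/s9.png',cv2.resize(im[210:330,110:230],None,fx=5,fy=5))
"
```

```text
t 14.0 pos [ 0.4181 -0.3083  0.1257] yaw 100.92 tilt 0.14 w 0.0522 F [ 0.3 -0.6 -1.9] q [-0.64  0.37 -0.17  1.03 -0.   -0.83]
need [0.475 2.117 0.01 ] roll 0.164
```

View pics/s9.png

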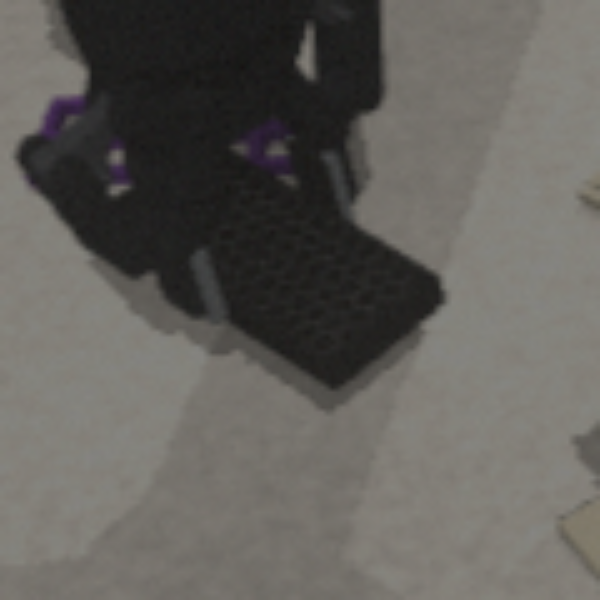

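Call:
carry_out(
  moves=[
    [0.1,0.35,0,0,-0.5],
    [0.2,0.7,0,0.08,-0.5],
    [0.22,1,0,0.164,-0.5],
    [0.22,1,0,0.164,-0.5],
  ],
)

```text
clock: 14.45
eef_pos: [0.514, -0.2656, 0.1225]
tool_rot: [0.73, 0.684, 0.0, -0.001]
ft_force: [-0.1, -0.3, -1.3]
grip_width: 0.0522
```

```bash
python3 -c "
from h import *
plan(.6175,-.2215,.125,86.2)
"
```

```text
t 14.45 pos [ 0.514  -0.2656  0.1225] yaw 86.29 tilt 0.09 w 0.0522 F [-0.1 -0.3 -1.3] q [-0.48  0.48 -0.    1.09  0.   -0.41]
need [ 0.507  1.004 -0.025] roll 0.001
```

Call:
carry_out(
  moves=[
    [0.2,0.4,-0.02,0,-0.5],
    [0.4,0.8,-0.02,0,-0.5],
    [0.5,1,-0.02,0,-0.5],
    [0.5,1,-0.02,0,-0.5],
    [0.5,1,-0.02,0,-0.5],
  ],
)

```text
clock: 14.95
eef_pos: [0.6132, -0.2238, 0.1243]
tool_rot: [0.73, 0.683, -0.001, -0.002]
ft_force: [-0.3, 0.4, -2.0]
grip_width: 0.0523
```

```bash
python3 -c "
from h import *
plan(.6175,-.2215,.0442,86.2)
im=imaging.camera('scene')[:,:,::-1]
cv2.imwrite('pics/s10.png',cv2.resize(im[250:390,200:350],None,fx=4,fy=4))
"
```

```text
t 14.95 pos [ 0.6132 -0.2238  0.1243] yaw 86.22 tilt 0.28 w 0.0523 F [-0.3  0.4 -2. ] q [-0.35  0.62  0.24  1.2  -0.   -0.28]
need [0.025 0.045 0.801] roll 0.0
```

View pics/s10.png

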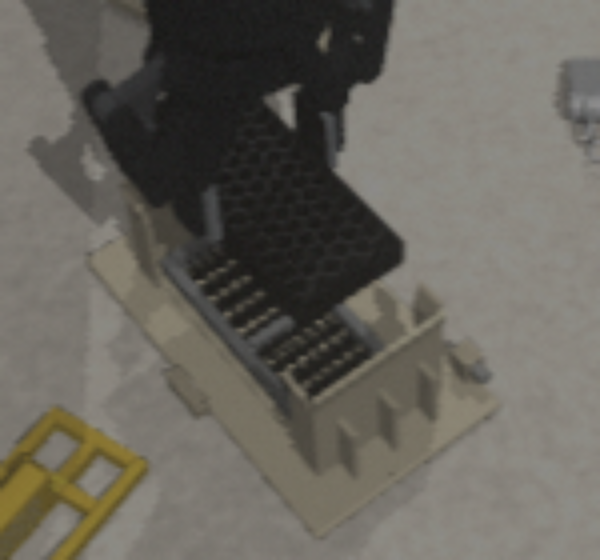

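```bash
python3 -c "
from h import *
s=lambda a:(np.array(a)+.5)/4-.5+[200,250]
P=onz('scene',s([(305,303),(403,238)]),.113)[:,:2];print(P,np.linalg.norm(P[0]-P[1]))
print('ctr',P.mean(0)-.065*np.array([.998,-.065]))
"
```

```text
[[ 0.6758177  -0.25171248]
 [ 0.67871478 -0.20140022]] 0.05039559430621881
ctr [ 0.61239624 -0.22233135]
```

Call:
carry_out(
  moves=[
    [0.025,0.045,0.1,0,-0.5],
    [0.025,0.045,0.3,0,-0.5],
    [0.025,0.045,0.5,0,-0.5],
    [0.025,0.045,0.6,0,-0.5],
    [0.025,0.045,0.6,0,-0.5],
    [0.025,0.045,0.6,0,-0.5],
  ],
)

```text
clock: 15.6
eef_pos: [0.6193, -0.2223, 0.0669]
tool_rot: [0.731, 0.683, 0.0, 0.0]
ft_force: [0.4, 0.8, -1.1]
grip_width: 0.0525
```

```bash
python3 -c "
from h import *
plan(.6175,-.2215,.0442,86.2)
"
```

```text
t 15.6 pos [ 0.6193 -0.2223  0.0669] yaw 86.13 tilt 0.0 w 0.0525 F [ 0.4  0.8 -1.1] q [-0.34  0.68  0.18  1.08  0.   -0.28]
need [ 0.007 -0.018  0.227] roll -0.001
```

Call:
carry_out(
  moves=[
    [0,-0.01,0.08,0,-0.5],
    [0,-0.01,0.16,0,-0.5],
    [0,-0.01,0.2,0,-0.5],
    [0,-0.01,0.2,0,-0.5],
  ],
)

```text
clock: 16.0
eef_pos: [0.6177, -0.2216, 0.0456]
tool_rot: [0.73, 0.683, -0.0, -0.001]
ft_force: [-0.5, 0.7, -1.3]
grip_width: 0.0521
```

Call:
carry_out(
  moves=[
    [0,0,0.02,0,-0.5],
    [0,0,0.02,0,-0.5],
  ],
)

```text
clock: 16.2
eef_pos: [0.6185, -0.2219, 0.0446]
tool_rot: [0.73, 0.683, 0.0, -0.0]
ft_force: [-0.1, -0.2, -1.9]
grip_width: 0.0524
```

Call:
carry_out(
  moves=[
    [0,0,0.01,0,-0.5],
    [0,0,0.01,0,0.1],
    [0,0,0.01,0,0.55],
    [0,0,0.01,0,0.55],
    [0,0,0.01,0,0.55],
  ],
)

```text
clock: 16.7
eef_pos: [0.6187, -0.222, 0.044]
tool_rot: [0.73, 0.683, 0.0, 0.0]
ft_force: [0.4, 0.7, -0.4]
grip_width: 0.0663
```

Call:
carry_out(
  moves=[
    [0,0,-0.2,0,0.55],
    [0,0,-0.5,0,0.55],
    [0,0,-0.9,0,0.55],
    [0,0,-1,0,0.55],
    [0,0,-1,0,0.55],
  ],
)

```text
clock: 17.2
eef_pos: [0.6202, -0.2226, 0.1468]
tool_rot: [0.73, 0.683, 0.001, 0.003]
ft_force: [-0.1, 0.8, 0.2]
grip_width: 0.0663
```

```bash
python3 -c "
from h import *
plan(.4353,.0996,.15,72.8)
im=imaging.camera('scene')[:,:,::-1]
cv2.imwrite('pics/s11.png',cv2.resize(im[250:390,200:350],None,fx=4,fy=4))
im=cv2.imread('pics/scene0.png')
cv2.imwrite('pics/p0.png',cv2.resize(im[180:240,290:360],None,fx=7,fy=7))
"
```

```text
t 17.2 pos [ 0.6202 -0.2226  0.1468] yaw 86.16 tilt 0.36 w 0.0663 F [-0.1  0.8  0.2] q [-0.34  0.61  0.29  1.24 -0.   -0.28]
need [ 3.09 -2.06 -0.05] roll 0.148
```

View pics/s11.png

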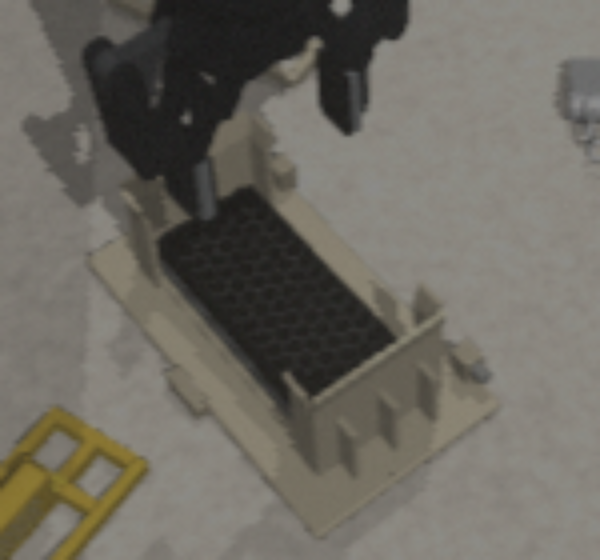

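View pics/p0.png

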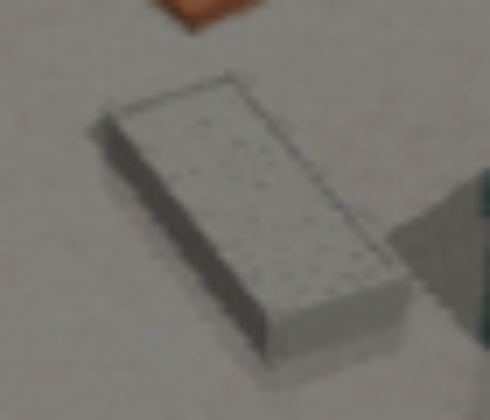

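```bash
python3 -c "
from h import *
s=lambda a:(np.array(a)+.5)/7-.5+[290,180]
P=onz('scene',s([(104,114),(233,75),(409,282),(268,322)]),.022)[:,:2]
print(P.mean(0),np.linalg.norm(P[0]-P[3]),np.linalg.norm(P[0]-P[1]),np.degrees(np.arctan2(*(P[3]-P[0])[[1,0]])),np.degrees(np.arctan2(*(P[2]-P[1])[[1,0]])))
"
```

```text
[0.43952969 0.09697587] 0.1251756001008634 0.05197773866518702 -17.120336945277124 -17.16870095811103
```

Call:
carry_out(
  moves=[
    [0.3,-0.2,0,0,0.55],
    [0.65,-0.43,0,0.07,0.55],
    [1,-0.67,0,0.148,0.55],
    [1,-0.67,0,0.148,0.55],
  ],
)

```text
clock: 17.65
eef_pos: [0.5528, -0.1133, 0.1405]
tool_rot: [0.804, 0.595, -0.003, -0.004]
ft_force: [-0.1, -0.2, -0.6]
grip_width: 0.066
```

```bash
python3 -c "
from h import *
plan(.4355,.099,.12,72.8)
"
```

```text
t 17.65 pos [ 0.5528 -0.1133  0.1405] yaw 73.0 tilt 0.59 w 0.066 F [-0.1 -0.2 -0.6] q [-0.2   0.45 -0.01  1.13  0.    0.09]
need [ 1.687 -1.74   0.223] roll 0.002
```

Call:
carry_out(
  moves=[
    [0.4,-0.4,0,0,0.55],
    [0.8,-0.84,0,0,0.55],
    [0.84,-0.86,0.1,0,0.55],
  ],
)

```text
clock: 17.95
eef_pos: [0.4985, -0.0098, 0.1327]
tool_rot: [0.804, 0.595, -0.001, -0.001]
ft_force: [0.4, -0.3, -0.5]
grip_width: 0.0662
```

Call:
carry_out(
  moves=[
    [0.4,-0.4,0,0,0.55],
    [0.84,-0.86,0.1,0,0.55],
    [0.84,-0.86,0.1,0,0.55],
    [0.84,-0.86,0.1,0,0.55],
    [0.84,-0.86,0.1,0,0.55],
  ],
)

```text
clock: 18.45
eef_pos: [0.4433, 0.0934, 0.1228]
tool_rot: [0.804, 0.594, -0.001, -0.0]
ft_force: [1.3, -0.2, 0.3]
grip_width: 0.0663
```

```bash
python3 -c "
from h import *
plan(.437,.098,.06,72.8)
"
```

```text
t 18.45 pos [0.4433 0.0934 0.1228] yaw 72.92 tilt 0.09 w 0.0663 F [ 1.3 -0.2  0.3] q [ 0.21  0.26 -0.34  0.97 -0.    0.51]
need [ 0.026 -0.073  0.628] roll 0.001
```

Call:
carry_out(
  moves=[
    [0.025,-0.07,0.2,0,0.55],
    [0.025,-0.07,0.45,0,0.55],
    [0.025,-0.07,0.62,0,0.55],
    [0.025,-0.07,0.62,0,0.55],
  ],
)

```text
clock: 18.85
eef_pos: [0.4363, 0.0963, 0.0593]
tool_rot: [0.805, 0.593, -0.002, -0.001]
ft_force: [-0.5, -0.6, 0.0]
grip_width: 0.066
```

```bash
python3 -c "
from h import *
plan(.437,.098,.03,72.8)
im=imaging.camera('scene')[:,:,::-1]
cv2.imwrite('pics/s12.png',cv2.resize(im[140:250,270:390],None,fx=5,fy=5))
"
```

```text
t 18.85 pos [0.4363 0.0963 0.0593] yaw 72.72 tilt 0.29 w 0.066 F [-0.5 -0.6  0. ] q [ 0.22  0.34 -0.44  0.8  -0.    0.52]
need [0.019 0.003 0.293] roll -0.001
```

View pics/s12.png

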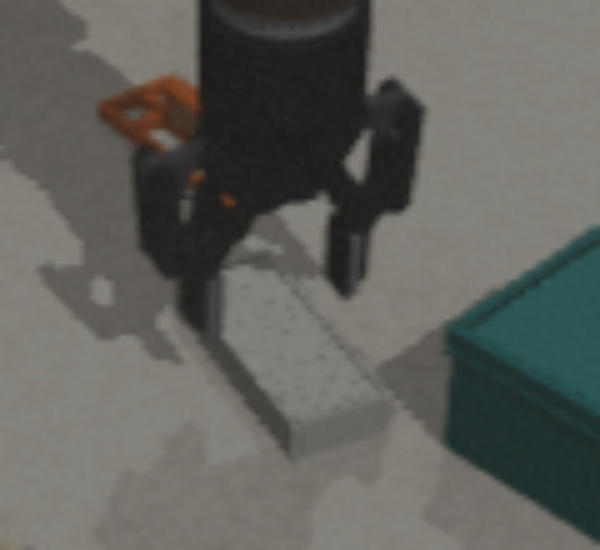

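Call:
carry_out(
  moves=[
    [0.02,0,0.12,0,0.55],
    [0.02,0,0.24,0,0.55],
    [0.02,0,0.27,0,0.55],
    [0.02,0,0.27,0,0.55],
  ],
)

```text
clock: 19.3
eef_pos: [0.4387, 0.0996, 0.035]
tool_rot: [0.805, 0.593, 0.0, 0.0]
ft_force: [-0.4, 1.2, 0.4]
grip_width: 0.066
```

Call:
carry_out(
  moves=[
    [0,0,0,0,0.2],
    [0,0,0,0,-0.2],
    [0,0,0,0,-0.5],
    [0,0,0,0,-0.5],
    [0,0,0,0,-0.5],
  ],
)

```text
clock: 19.8
eef_pos: [0.4392, 0.1, 0.036]
tool_rot: [0.805, 0.594, 0.001, 0.001]
ft_force: [-1.0, -0.9, 5.5]
grip_width: 0.0521
```

Call:
carry_out(
  moves=[
    [0,0,-0.1,0,-0.5],
    [0,0,-0.3,0,-0.5],
    [0,0,-0.6,0,-0.5],
    [0,0,-1,0,-0.5],
    [0,0,-1,0,-0.5],
    [0,0,-1,0,-0.5],
  ],
)

```text
clock: 20.4
eef_pos: [0.439, 0.1002, 0.1362]
tool_rot: [0.805, 0.594, 0.002, 0.001]
ft_force: [-0.1, 0.6, -2.1]
grip_width: 0.052
```

```bash
python3 -c "
from h import *
plan(.6175,-.2215,.14,86.2)
im=imaging.camera('scene')[:,:,::-1]
cv2.imwrite('pics/s13.png',cv2.resize(im[110:230,270:390],None,fx=5,fy=5))
"
```

```text
t 20.4 pos [0.439  0.1002 0.1362] yaw 72.84 tilt 0.2 w 0.052 F [-0.1  0.6 -2.1] q [ 0.22  0.24 -0.33  1.    0.    0.52]
need [-2.547  2.654 -0.035] roll -0.148
```

View pics/s13.png

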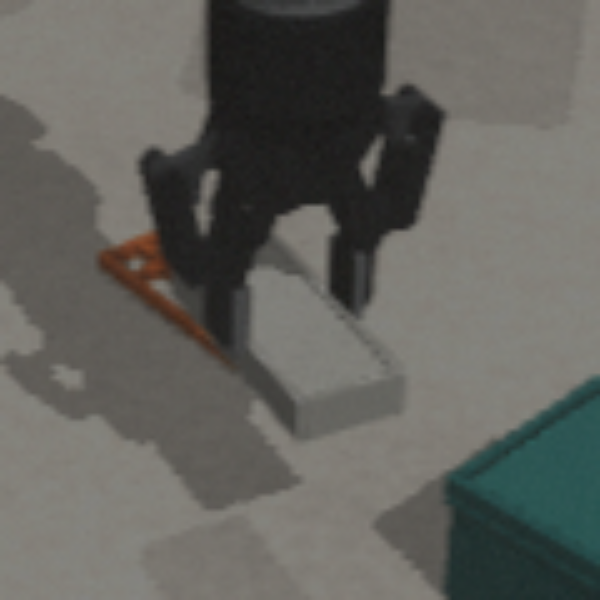

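Call:
carry_out(
  moves=[
    [-0.3,0.32,-0.15,0,-0.5],
    [-0.6,0.63,-0.15,0,-0.5],
    [-0.85,0.88,-0.15,0,-0.5],
  ],
)

```text
clock: 20.75
eef_pos: [0.4972, -0.0085, 0.1487]
tool_rot: [0.805, 0.594, -0.001, -0.0]
ft_force: [0.7, 0.1, -0.9]
grip_width: 0.052
```

Call:
carry_out(
  moves=[
    [-0.3,0.32,0,0,-0.5],
    [-0.6,0.63,0,0,-0.5],
    [-0.85,0.88,0,0,-0.5],
  ],
)

```text
clock: 21.05
eef_pos: [0.5558, -0.1162, 0.1476]
tool_rot: [0.805, 0.593, -0.001, -0.001]
ft_force: [-0.3, -0.3, -0.8]
grip_width: 0.0519
```

Call:
carry_out(
  moves=[
    [-0.3,0.32,0,0,-0.5],
    [-0.6,0.63,0,-0.07,-0.5],
    [-0.85,0.88,0,-0.148,-0.5],
    [-0.85,0.88,0,-0.148,-0.5],
    [-0.85,0.88,0,-0.148,-0.5],
  ],
)

```text
clock: 21.55
eef_pos: [0.6138, -0.2219, 0.1468]
tool_rot: [0.731, 0.682, -0.001, -0.002]
ft_force: [-0.9, 0.2, -1.4]
grip_width: 0.0518
```

```bash
python3 -c "
from h import *
plan(.6175,-.2215,.068,86.2)
im=imaging.camera('scene')[:,:,::-1]
cv2.imwrite('pics/s14.png',cv2.resize(im[250:390,200:350],None,fx=4,fy=4))
"
```

```text
t 21.55 pos [ 0.6138 -0.2219  0.1468] yaw 86.03 tilt 0.29 w 0.0518 F [-0.9  0.2 -1.4] q [-0.35  0.61  0.28  1.25  0.   -0.28]
need [0.005 0.04  0.788] roll -0.002
```

View pics/s14.png

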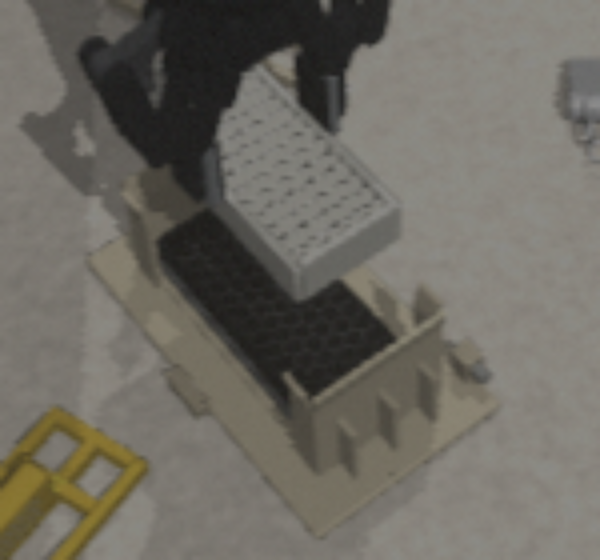

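```bash
python3 -c "
from h import *
s=lambda a:(np.array(a)+.5)/4-.5+[200,250]
z=.1468-.036
for pts,zz in (([(300,264),(402,207)],z+.022),([(300,300),(400,240)],z)):
  P=onz('scene',s(pts),zz)[:,:2];print(P,np.linalg.norm(P[0]-P[1]),'ctr',P.mean(0)-.065*np.array([.998,-.065]))
P=onz('scene',s([(160,240),(250,188)]),.032)[:,:2];print('carbon c',P.mean(0)+.065*np.array([.998,-.065]))
"
```

```text
[[ 0.67192093 -0.24964115]
 [ 0.67840994 -0.20126496]] 0.04880945913963619 ctr [ 0.61029544 -0.22122805]
[[ 0.67203214 -0.25130143]
 [ 0.67734267 -0.20187403]] 0.04971186567288065 ctr [ 0.60981741 -0.22236273]
carbon c [ 0.62114581 -0.22284806]
```

Call:
carry_out(
  moves=[
    [0.005,0.065,0.1,0,-0.5],
    [0.005,0.065,0.3,0,-0.5],
    [0.005,0.065,0.45,0,-0.5],
    [0.005,0.065,0.45,0,-0.5],
  ],
)

```text
clock: 22.0
eef_pos: [0.6196, -0.2192, 0.1012]
tool_rot: [0.73, 0.684, -0.001, -0.003]
ft_force: [-0.6, 0.3, -2.5]
grip_width: 0.052
```

Call:
carry_out(
  moves=[
    [0,0,0.1,0,-0.5],
    [0,0,0.2,0,-0.5],
    [0,0,0.28,0,-0.5],
    [0,0,0.28,0,-0.5],
  ],
)

```text
clock: 22.4
eef_pos: [0.6207, -0.2211, 0.0751]
tool_rot: [0.73, 0.683, -0.001, -0.001]
ft_force: [0.5, -0.2, -2.0]
grip_width: 0.052
```

```bash
python3 -c "
from h import *
plan(.6200,-.2215,.068,86.2)
im=imaging.camera('scene')[:,:,::-1]
cv2.imwrite('pics/s15.png',cv2.resize(im[250:390,200:350],None,fx=4,fy=4))
"
```

```text
t 22.4 pos [ 0.6207 -0.2211  0.0751] yaw 86.16 tilt 0.16 w 0.052 F [ 0.5 -0.2 -2. ] q [-0.34  0.67  0.2   1.1  -0.   -0.28]
need [-0.005 -0.006  0.071] roll -0.0
```

View pics/s15.png

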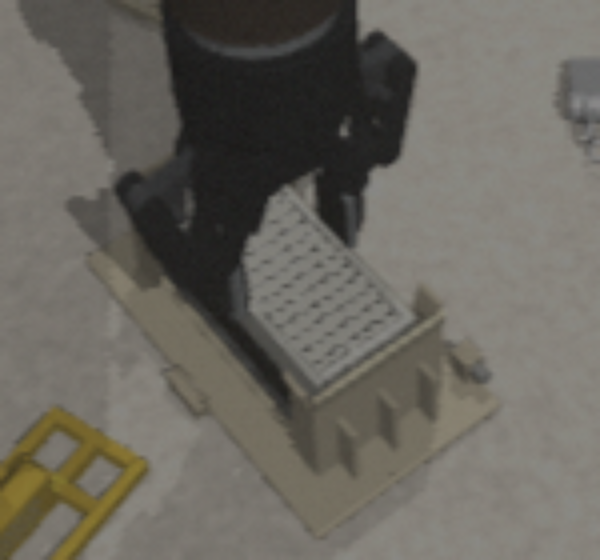

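Call:
carry_out(
  moves=[
    [0,0,0.03,0,-0.5],
    [0,0,0.06,0,-0.5],
    [0,0,0.06,0,-0.5],
  ],
)

```text
clock: 22.75
eef_pos: [0.6215, -0.2215, 0.0704]
tool_rot: [0.73, 0.683, -0.0, -0.0]
ft_force: [-0.6, 0.1, -0.6]
grip_width: 0.0518
```

Call:
carry_out(
  moves=[
    [0,0,0.01,0,-0.5],
    [0,0,0.01,0,-0.5],
    [0,0,0.01,0,0.1],
    [0,0,0.01,0,0.55],
    [0,0,0.01,0,0.55],
    [0,0,0.01,0,0.55],
  ],
)

```text
clock: 23.35
eef_pos: [0.6219, -0.2215, 0.07]
tool_rot: [0.73, 0.683, 0.0, 0.0]
ft_force: [-0.1, 0.1, 0.5]
grip_width: 0.0661
```

Call:
carry_out(
  moves=[
    [0,0,-0.2,0,0.55],
    [0,0,-0.5,0,0.55],
    [0,0,-0.8,0,0.55],
    [0,0,-0.8,0,0.55],
  ],
)

```text
clock: 23.75
eef_pos: [0.6247, -0.2226, 0.1556]
tool_rot: [0.73, 0.683, 0.002, 0.005]
ft_force: [0.6, 0.0, 0.3]
grip_width: 0.0665
```

```bash
python3 -c "
from h import *
plan(.428,-.1106,.1,105.9)
im=imaging.camera('scene')[:,:,::-1]
cv2.imwrite('pics/s16.png',cv2.resize(im[250:390,200:350],None,fx=4,fy=4))
im=cv2.imread('pics/scene0.png')
cv2.imwrite('pics/f0.png',cv2.resize(im[225:280,215:300],None,fx=8,fy=8))
"
```

```text
t 23.75 pos [ 0.6247 -0.2226  0.1556] yaw 86.16 tilt 0.59 w 0.0665 F [0.6 0.  0.3] q [-0.34  0.61  0.31  1.26 -0.   -0.28]
need [ 0.987 -2.043  0.533] roll -0.219
```

View pics/s16.png

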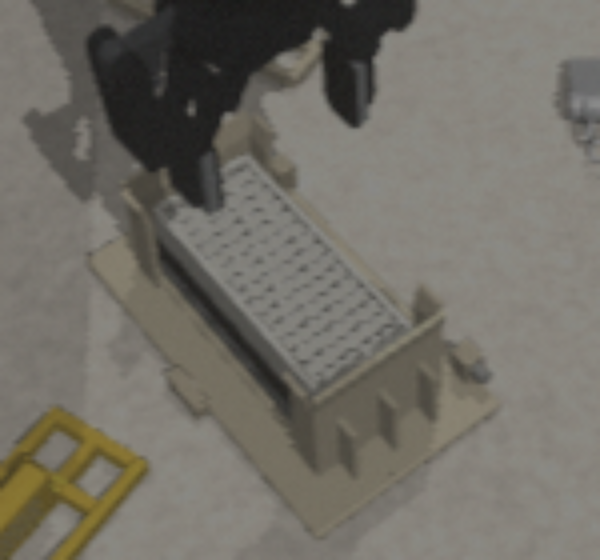

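View pics/f0.png

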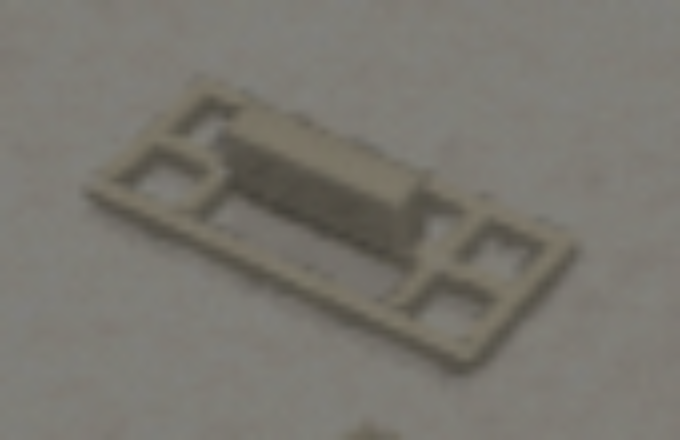

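```bash
python3 -c "
from h import *
s=lambda a:(np.array(a)+.5)/8-.5+[215,225]
P=onz('scene',s([(88,186),(200,80),(578,243),(465,358)]),.008)[:,:2]
print(P.mean(0),np.linalg.norm(P[0]-P[3]),np.linalg.norm(P[0]-P[1]),np.degrees(np.arctan2(*(P[3]-P[0])[[1,0]])),np.degrees(np.arctan2(*(P[2]-P[1])[[1,0]])))
G=onz('scene',s([(222,128),(240,108),(420,180),(402,205)]),.032)[:,:2];print('grip',G.mean(0))
"
```

```text
[ 0.43124616 -0.11191078] 0.12754224415714857 0.05099653735101094 15.836448632217023 16.039251227739577
grip [ 0.43208416 -0.11310128]
```

Call:
carry_out(
  moves=[
    [0.2,-0.4,0,-0.05,0.3],
    [0.4,-0.8,0,-0.1,0],
    [0.5,-1,0,-0.219,0],
    [0.5,-1,0,-0.219,0],
    [0.5,-1,0,-0.219,0],
  ],
)

```text
clock: 24.3
eef_pos: [0.5241, -0.1643, 0.149]
tool_rot: [0.603, 0.798, -0.0, -0.001]
ft_force: [-0.1, -0.5, -0.3]
grip_width: 0.0427
```

```bash
python3 -c "
from h import *
plan(.429,-.111,.1,105.9)
"
```

```text
t 24.3 pos [ 0.5241 -0.1643  0.149 ] yaw 105.88 tilt 0.09 w 0.0427 F [-0.1 -0.5 -0.3] q [-0.3   0.41 -0.05  1.12 -0.   -0.58]
need [ 0.773 -0.768  0.491] roll -0.0
```

Call:
carry_out(
  moves=[
    [0.3,-0.3,0,0,0],
    [0.6,-0.6,0.2,0,0],
    [0.77,-0.76,0.49,0,0],
    [0.77,-0.76,0.6,0,0],
    [0.77,-0.76,0.6,0,0],
    [0.77,-0.76,0.6,0,0],
  ],
)

```text
clock: 24.9
eef_pos: [0.4329, -0.1123, 0.0901]
tool_rot: [0.603, 0.798, 0.0, 0.001]
ft_force: [0.2, -0.8, 0.5]
grip_width: 0.0428
```

```bash
python3 -c "
from h import *
plan(.430,-.1115,.037,105.9)
im=imaging.camera('scene')[:,:,::-1]
cv2.imwrite('pics/s17.png',cv2.resize(im[190:300,200:320],None,fx=5,fy=5))
im=imaging.camera('top')[:,:,::-1]
cv2.imwrite('pics/t17.png',cv2.resize(im[240:350,310:430],None,fx=5,fy=5))
"
```

```text
t 24.9 pos [ 0.4329 -0.1123  0.0901] yaw 105.83 tilt 0.11 w 0.0428 F [ 0.2 -0.8  0.5] q [-0.25  0.29 -0.4   0.88 -0.   -0.53]
need [ 0.016 -0.026  0.531] roll -0.001
```

View pics/s17.png

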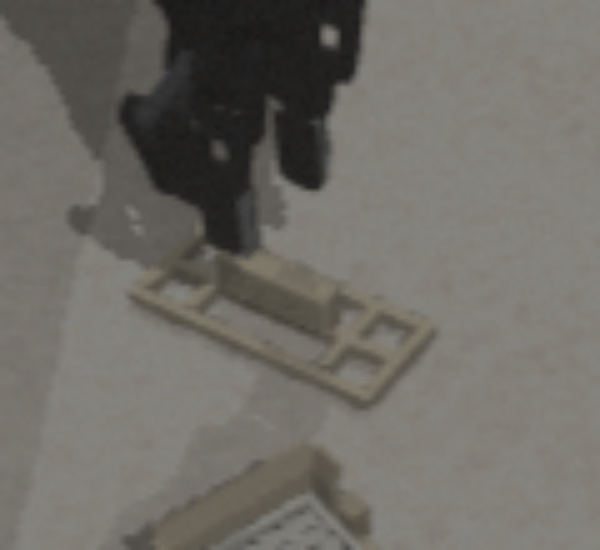

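View pics/t17.png

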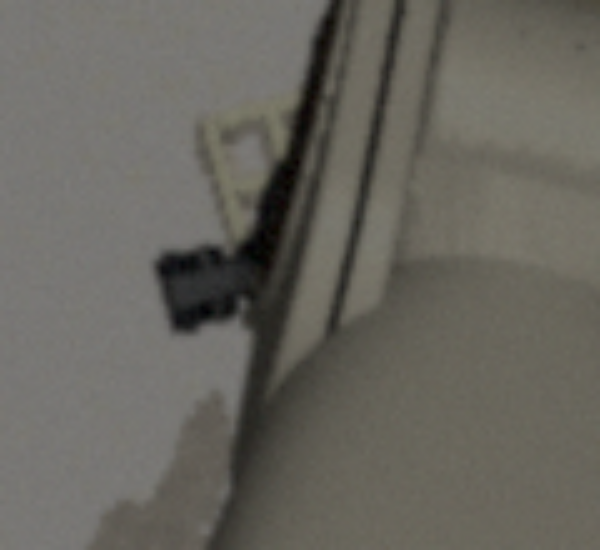

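Call:
carry_out(
  moves=[
    [0.015,-0.025,0.15,0,0],
    [0.015,-0.025,0.3,0,0],
    [0.015,-0.025,0.4,0,0],
    [0.015,-0.025,0.4,0,0],
  ],
)

```text
clock: 25.4
eef_pos: [0.4282, -0.111, 0.049]
tool_rot: [0.603, 0.798, -0.0, -0.001]
ft_force: [-0.6, -0.1, 0.4]
grip_width: 0.0428
```

```bash
python3 -c "
from h import *
plan(.430,-.1115,.040,105.9)
im=imaging.camera('scene')[:,:,::-1]
cv2.imwrite('pics/s18.png',cv2.resize(im[190:300,200:320],None,fx=5,fy=5))
"
```

```text
t 25.4 pos [ 0.4282 -0.111   0.049 ] yaw 105.85 tilt 0.08 w 0.0428 F [-0.6 -0.1  0.4] q [-0.25  0.34 -0.46  0.77 -0.   -0.53]
need [-0.01   0.016  0.09 ] roll -0.001
```

View pics/s18.png

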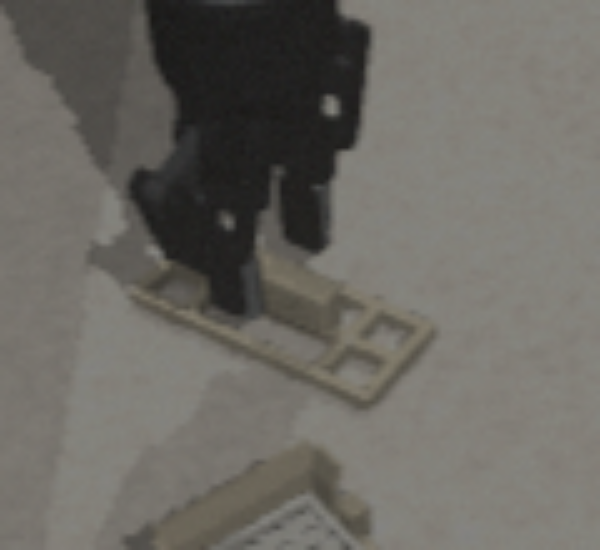

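Call:
carry_out(
  moves=[
    [0,0.02,0.04,0,0],
    [0,0.02,0.08,0,0],
    [0,0.02,0.08,0,0],
    [0,0.02,0.08,0,0],
  ],
)

```text
clock: 25.85
eef_pos: [0.4302, -0.1103, 0.0417]
tool_rot: [0.603, 0.798, 0.0, 0.0]
ft_force: [0.2, 0.5, -0.1]
grip_width: 0.0427
```

Call:
carry_out(
  moves=[
    [0,0,0,0,-0.3],
    [0,0,0,0,-0.6],
    [0,0,0,0,-1],
    [0,0,0,0,-1],
    [0,0,0,0,-1],
    [0,0,0,0,-1],
  ],
)

```text
clock: 26.45
eef_pos: [0.4304, -0.1104, 0.042]
tool_rot: [0.603, 0.798, 0.0, 0.0]
ft_force: [-1.4, 0.2, 5.4]
grip_width: 0.0122
```

Call:
carry_out(
  moves=[
    [0,0,-0.1,0,-1],
    [0,0,-0.3,0,-1],
    [0,0,-0.6,0,-1],
    [0,0,-0.95,0,-1],
    [0,0,-0.95,0,-1],
    [0,0,-0.95,0,-1],
  ],
)

```text
clock: 27.05
eef_pos: [0.4308, -0.1105, 0.1376]
tool_rot: [0.603, 0.798, 0.0, 0.001]
ft_force: [0.1, -0.4, -0.4]
grip_width: 0.0124
```

```bash
python3 -c "
from h import *
plan(.618,-.2215,.14,86.2)
im=imaging.camera('scene')[:,:,::-1]
cv2.imwrite('pics/s19.png',cv2.resize(im[170:290,200:320],None,fx=5,fy=5))
"
```

```text
t 27.05 pos [ 0.4308 -0.1105  0.1376] yaw 105.87 tilt 0.14 w 0.0124 F [ 0.1 -0.4 -0.4] q [-0.25  0.22 -0.34  1.    0.   -0.53]
need [-1.58   1.497 -0.019] roll 0.219
```

View pics/s19.png

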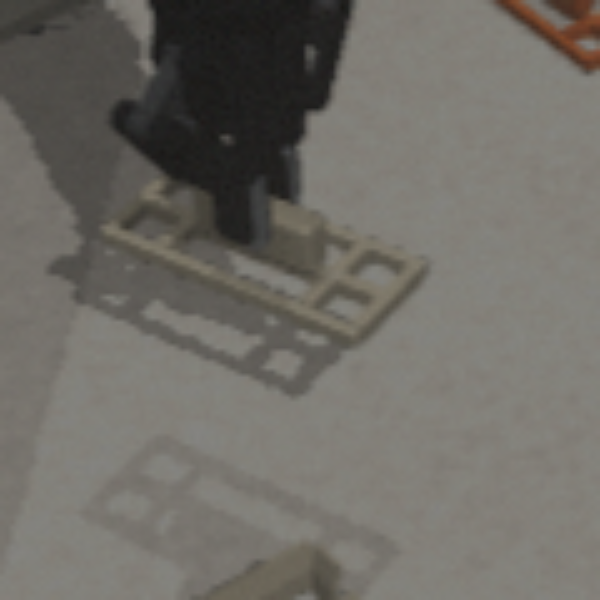

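```bash
python3 -c "
from h import *
s=lambda a:(np.array(a)+.5)/5-.5+[200,170]
P=onz('scene',s([(102,229),(357,335),(429,262)]),.1036)[:,:2]
print((P[0]+P[2])/2,np.linalg.norm(P[0]-P[1]),np.linalg.norm(P[2]-P[1]),np.degrees(np.arctan2(*(P[1]-P[0])[[1,0]])))
"
```

```text
[ 0.43263989 -0.11141053] 0.12843399448126355 0.05147235246688221 16.24530710069471
```

Call:
carry_out(
  moves=[
    [-0.25,0.23,-0.05,0,-1],
    [-0.5,0.48,-0.05,0.1,-1],
    [-0.8,0.75,-0.05,0.219,-1],
    [-0.8,0.75,-0.05,0.219,-1],
  ],
)

```text
clock: 27.5
eef_pos: [0.5273, -0.1688, 0.1392]
tool_rot: [0.732, 0.681, -0.0, 0.0]
ft_force: [-0.6, 0.3, 0.3]
grip_width: 0.0125
```

```bash
python3 -c "
from h import *
plan(.618,-.2215,.14,86.2)
"
```

```text
t 27.5 pos [ 0.5273 -0.1688  0.1392] yaw 85.88 tilt 0.03 w 0.0125 F [-0.6  0.3  0.3] q [-0.31  0.42 -0.05  1.1  -0.   -0.24]
need [-0.46   0.943 -0.008] roll -0.004
```

Call:
carry_out(
  moves=[
    [-0.2,0.4,-0.02,0,-1],
    [-0.4,0.8,-0.02,0,-1],
    [-0.46,0.93,-0.02,0,-1],
    [-0.46,0.93,-0.02,0,-1],
    [-0.46,0.93,-0.02,0,-1],
  ],
)

```text
clock: 28.0
eef_pos: [0.6125, -0.2184, 0.1412]
tool_rot: [0.73, 0.683, -0.001, -0.002]
ft_force: [0.8, 0.1, -0.0]
grip_width: 0.0125
```

```bash
python3 -c "
from h import *
plan(.617,-.2215,.096,86.2)
im=imaging.camera('scene')[:,:,::-1]
cv2.imwrite('pics/s20.png',cv2.resize(im[250:390,200:350],None,fx=4,fy=4))
"
```

```text
t 28.0 pos [ 0.6125 -0.2184  0.1412] yaw 86.15 tilt 0.28 w 0.0125 F [ 0.8  0.1 -0. ] q [-0.34  0.61  0.26  1.23  0.   -0.28]
need [-0.029  0.049  0.452] roll -0.001
```

View pics/s20.png

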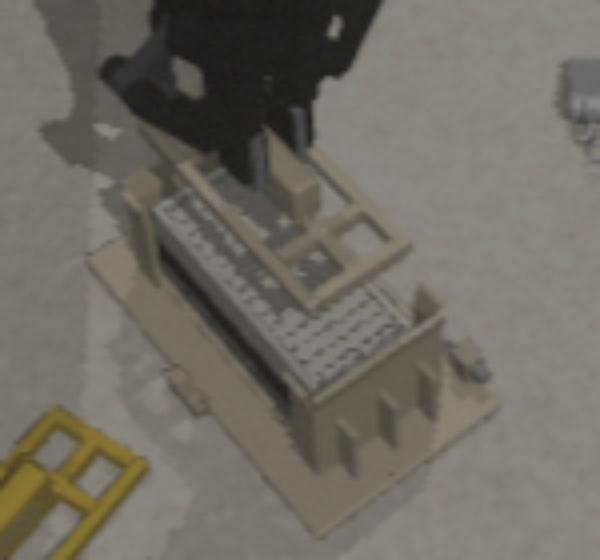

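Call:
carry_out(
  moves=[
    [-0.03,0.045,0.08,0,-1],
    [-0.03,0.045,0.16,0,-1],
    [-0.03,0.045,0.25,0,-1],
    [-0.03,0.045,0.25,0,-1],
  ],
)

```text
clock: 28.45
eef_pos: [0.6167, -0.2215, 0.1164]
tool_rot: [0.73, 0.683, -0.001, -0.002]
ft_force: [-0.5, -0.5, -1.1]
grip_width: 0.0124
```

```bash
python3 -c "
from h import *
plan(.617,-.2215,.096,86.2)
im=imaging.camera('scene')[:,:,::-1]
cv2.imwrite('pics/s21.png',cv2.resize(im[250:390,200:350],None,fx=4,fy=4))
"
```

```text
t 28.45 pos [ 0.6167 -0.2215  0.1164] yaw 86.17 tilt 0.23 w 0.0124 F [-0.5 -0.5 -1.1] q [-0.34  0.63  0.24  1.18  0.   -0.28]
need [0.    0.004 0.204] roll -0.0
```

View pics/s21.png

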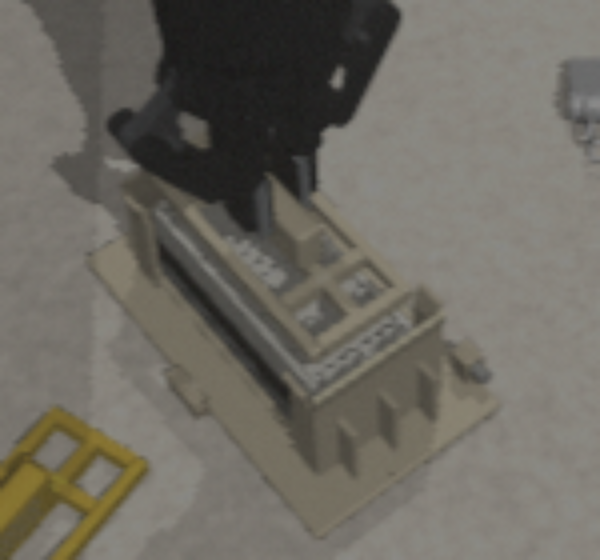

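Call:
carry_out(
  moves=[
    [0,0,0.06,0,-1],
    [0,0,0.12,0,-1],
    [0,0,0.16,0,-1],
    [0,0,0.16,0,-1],
  ],
)

```text
clock: 28.9
eef_pos: [0.6176, -0.222, 0.1016]
tool_rot: [0.73, 0.683, -0.0, -0.001]
ft_force: [0.4, -0.1, 0.2]
grip_width: 0.0127
```

Call:
carry_out(
  moves=[
    [0,0,0.02,0,-1],
    [0,0,0.03,0,-1],
    [0,0,0.03,0,-1],
  ],
)

```text
clock: 29.2
eef_pos: [0.6182, -0.2222, 0.0996]
tool_rot: [0.73, 0.683, 0.0, 0.0]
ft_force: [0.3, -0.5, -0.8]
grip_width: 0.0124
```

```bash
python3 -c "
from h import *
plan(.617,-.2215,.096,86.2)
im=imaging.camera('scene')[:,:,::-1]
cv2.imwrite('pics/s22.png',cv2.resize(im[250:390,200:350],None,fx=4,fy=4))
"
```

```text
t 29.2 pos [ 0.6182 -0.2222  0.0996] yaw 86.16 tilt 0.0 w 0.0124 F [ 0.3 -0.5 -0.8] q [-0.35  0.65  0.22  1.14  0.   -0.28]
need [ 0.006 -0.013  0.036] roll -0.0
```

View pics/s22.png

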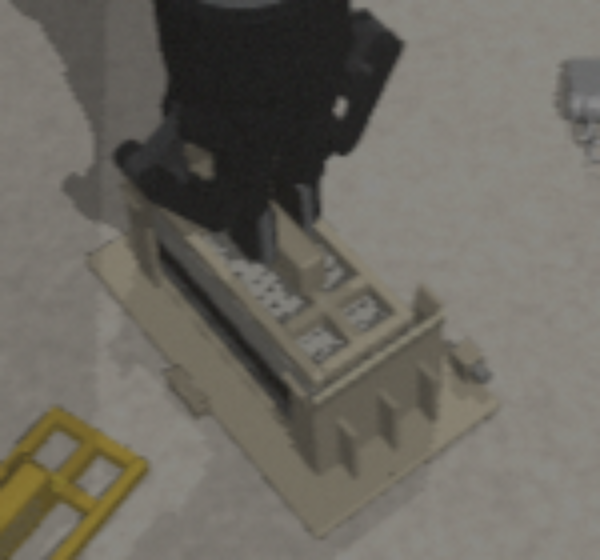

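Call:
carry_out(
  moves=[
    [0,0,0.02,0,-1],
    [0,0,0.02,0,-1],
    [0,0,0.02,0,-1],
  ],
)

```text
clock: 29.55
eef_pos: [0.6182, -0.2222, 0.0976]
tool_rot: [0.73, 0.683, -0.0, -0.0]
ft_force: [0.3, 0.4, -0.6]
grip_width: 0.0127
```

Call:
carry_out(
  moves=[
    [0,0,0.015,0,-1],
    [0,0,0.015,0,-1],
    [0,0,0.015,0,-1],
  ],
)

```text
clock: 29.85
eef_pos: [0.6182, -0.2222, 0.0961]
tool_rot: [0.73, 0.683, -0.0, -0.0]
ft_force: [-0.3, -0.6, 0.6]
grip_width: 0.0123
```

Call:
carry_out(
  moves=[
    [0,0,0.015,0,-1],
    [0,0,0.015,0,-1],
    [0,0,0.015,0,-1],
  ],
)

```text
clock: 30.15
eef_pos: [0.6182, -0.2222, 0.0961]
tool_rot: [0.73, 0.683, 0.0, 0.0]
ft_force: [-2.5, 0.6, 5.8]
grip_width: 0.0125
```

Call:
carry_out(
  moves=[
    [0,0,0,0,-0.7],
    [0,0,0,0,-0.3],
    [0,0,0,0,0],
    [0,0,0,0,0],
  ],
)

```text
clock: 30.55
eef_pos: [0.6181, -0.2222, 0.0943]
tool_rot: [0.73, 0.683, -0.0, -0.0]
ft_force: [-0.0, -0.5, -0.2]
grip_width: 0.0427
```

Call:
carry_out(
  moves=[
    [0,0,-0.2,0,0],
    [0,0,-0.5,0,0],
    [0,0,-0.8,0,0],
    [0,0,-0.8,0,0],
  ],
)

```text
clock: 30.95
eef_pos: [0.6209, -0.2232, 0.18]
tool_rot: [0.73, 0.683, 0.002, 0.004]
ft_force: [0.7, 0.3, 0.1]
grip_width: 0.0425
```

Call:
carry_out(
  moves=[
    [0,-0.5,-0.2,0,0],
    [0,-1,-0.3,0,0],
    [0,-1,-0.3,0,0],
    [0,-1,-0.3,0,0],
  ],
)

```text
clock: 31.35
eef_pos: [0.5173, -0.2155, 0.2048]
tool_rot: [0.731, 0.683, 0.0, 0.0]
ft_force: [0.1, -0.5, 0.5]
grip_width: 0.0424
```

Call:
carry_out(
  moves=[
    [0,-0.5,0,0,0],
    [0,-1,0,0,0],
    [0,-1,0,0,0],
  ],
)

```text
clock: 31.65
eef_pos: [0.4121, -0.2067, 0.202]
tool_rot: [0.731, 0.682, -0.002, -0.005]
ft_force: [1.0, -0.4, 1.3]
grip_width: 0.0431
```

Call:
carry_out(
  moves=[
    [0.4,0,0,0,0],
    [0.9,0,0,0,0],
    [0.9,0,0,0,0],
    [0.9,0,0,0,0],
  ],
)

```text
clock: 32.05
eef_pos: [0.4266, -0.1182, 0.2049]
tool_rot: [0.729, 0.684, 0.0, 0.001]
ft_force: [-0.1, -0.0, 0.0]
grip_width: 0.0426
```

```bash
python3 -c "
from h import *
plan(.617,-.2215,.096,86.2)
im=imaging.camera('scene')[:,:,::-1]
cv2.imwrite('pics/sF.png',im)
cv2.imwrite('pics/s23.png',cv2.resize(im[250:390,200:350],None,fx=4,fy=4))
im=imaging.camera('top')[:,:,::-1]
cv2.imwrite('pics/tF.png',im)
cv2.imwrite('pics/t23.png',cv2.resize(im[140:260,390:470],None,fx=5,fy=5))
"
```

```text
t 32.05 pos [ 0.4266 -0.1182  0.2049] yaw 86.36 tilt 0.1 w 0.0426 F [-0.1 -0.   0. ] q [-0.27  0.16 -0.24  1.17 -0.   -0.21]
need [-0.909  1.964  1.093] roll 0.002
```

View pics/s23.png

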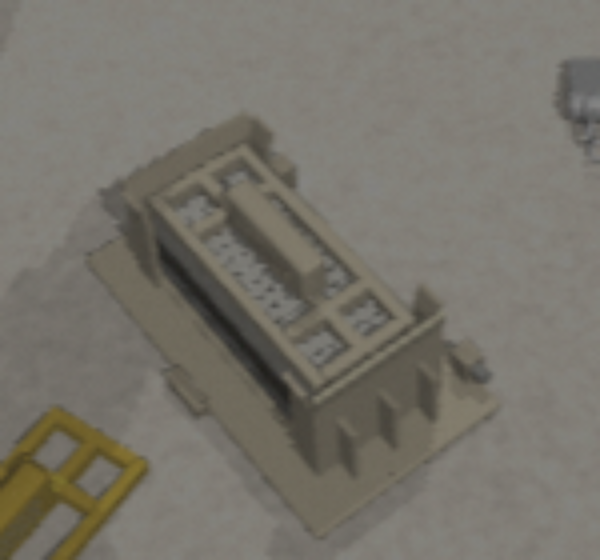

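View pics/t23.png

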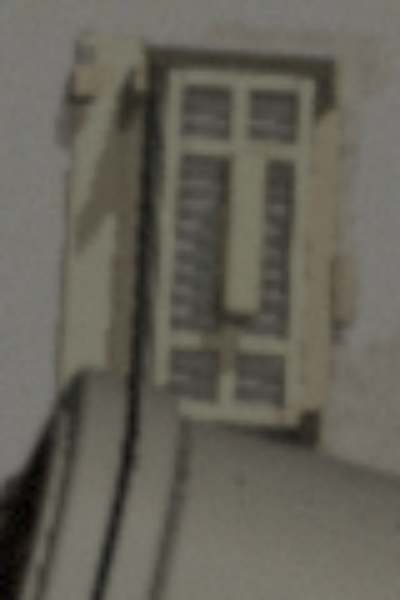

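View pics/tF.png

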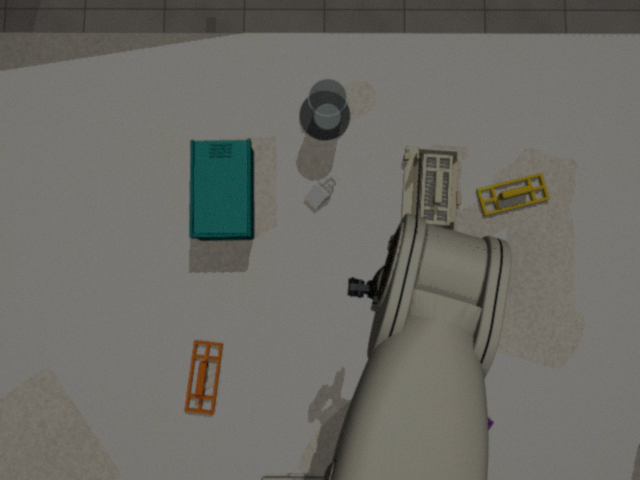

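The retaining frame lies inside the guides with its grip up, and the bystanders are at their starting pixels: box (221,189), tumbler and coaster (326,110), clip (319,194). I'll check height, centring and level numerically.

```bash
python3 -c "
from h import *
s=lambda a:(np.array(a)+.5)/4-.5+[200,250]
t=lambda a:(np.array(a)+.5)/5-.5+[390,140]
S=[(150,205),(245,148),(412,323),(318,386)]; T=[None,(170,68),None,None]
for z in(.058,.062,.066):
  P=onz('scene',s(S),z)[:,:2];print(z,P.mean(0),np.linalg.norm(P[0]-P[3]),np.linalg.norm(P[1]-P[2]),np.degrees(np.arctan2(*(P[3]-P[0])[[1,0]])))
# far (+x) end corners in both views -> triangulate
def tri(a,b):
  e1,d1=ray('scene',a);e2,d2=ray('top',b);d1=d1[0]/np.linalg.norm(d1[0]);d2=d2[0]/np.linalg.norm(d2[0])
  k=np.linalg.lstsq(np.c_[d1,-d2],e2-e1,rcond=None)[0];p=e1+k[0]*d1;q=e2+k[1]*d2;return (p+q)/2,np.linalg.norm(p-q)
print(tri(s((412,323)),t((170,68))));print(tri(s((318,386)),t((316,80))))
a=cv2.imread('pics/top0.png').astype(int);b=cv2.imread('pics/tF.png').astype(int);d=abs(a-b).sum(2)
print('diff box',d[135:240,185:258].mean(),'tumb',d[75:145,295:355].mean(),'clip',d[175:215,300:340].mean(),'bg',d[340:460,230:300].mean())
"
```

```text
0.058 [ 0.6178393  -0.22244768] 0.12669306162781624 0.1276212536346731 -2.819110442796774
0.062 [ 0.62035463 -0.22418661] 0.12589763843127227 0.12682000292521245 -2.819110442796804
0.066 [ 0.62286996 -0.22592555] 0.12510221523472842 0.1260187522157518 -2.819110442796806
(array([ 0.68459391, -0.20174028,  0.05995439]), np.float64(0.0012709063861842257))
(array([ 0.68081442, -0.25362728,  0.06176744]), np.float64(0.0019264405252481225))
diff box 8.701761252446184 tumb 6.9 clip 6.329375 bg 6.088214285714286
```

```bash
python3 -c "
from h import *
print(order.job_done())"
```

```text
the job is handed in; nothing more can be done
None
```

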